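Lean a washed board against the bread bin with its foot stopped by a jar

ROBOT

A 6-joint arm with a two-finger parallel gripper is mounted at the origin on a cart in front of the work surface, level with it; the furniture and walls round the work are solid. World frame = base frame: x ahead of the robot, y to its left, z up, the work surface at z = 0. Lengths are in mm, angles in rad, forces in N, time in s.
With the tool pointing down it reaches from about 350 to 850 mm from the base axis. Payload 8.1 kg.
Tool frame: the origin (TCP) lies midway between the tips of the shut fingers; the grasp point (between the pads) lies 19 mm behind it; z points along the fingers, y is the direction in which the jaws open and shut (so a half turn about z gives the same grasp; the last joint's range is limited). The gripper opens to 85 mm and grips with 20 to 120 N. Pads are 22 mm wide; open, the fingers measure 114 mm over their backs; the gripper's body (76 mm by 85 mm) begins 54 mm behind the grasp point. The pads swing forward as they close: fully open they stand 13 mm farther back than shut.
Start: joints at [-1.254, 0.13, 1.488, -0, 1.523, -0.085], TCP at [234.665, -552.211, 231.292] pointing down, gripper open.
Joint ranges: [-2.96, 2.96], [-0.89, 2.26], [0.02, 2.5], [-1.34, 4.48], [0, 2.73], [-2.66, 2.66]. Speed limits (rad/s): [2.39, 2.39, 2.79, 3.14, 3.14, 3.14].

INTERFACE

Orientations are given as [roll, pitch, yaw] about the fixed x, y, z axes, in that order (R = Rz(yaw) Ry(pitch) Rx(roll)).
In Python, from plant import * gives the robot as it stands. The module is installed in compiled form; this text tells all that it offers.
- The arm moves only by the tool arm_command, never from a script. Its argument "motion" is a list that holds one entry, the list of rows, each a list of 7 numbers: the shift along the tool's x, y, z in mm, then the turn, a rotation vector about the tool's x, y, z in rad, then the finger opening in mm, from 0 to 85.4. In form: [[[x, y, z, wx, wy, wz, hand], ...]]. A call has 1 to 5 rows; each row shifts and turns the commanded pose from where the row before left it, along the tool's axes as they then stand; what a row does not reach is not made up. A row lasts 1/12 s, in which the tool goes at most 41.7 mm and 7.16 degrees, less where a joint would pass 70% of its speed; a pose out of reach is approached as far as the arm can. A call with a gripper value outside its range is refused whole. The fingers move at their own pace and stop on an object; "newtons" is the grip in N (left out, the last holds). Time passes only in rows, so rows that do not move let the fingers close. It gives the time, the measured TCP pose, the force and the opening at its end, in the units of the state.
- read_state(): the state, without advancing time (a new reading comes with each control period).
- read_camera(name): name is "scene" or "top" or "wrist"; returns a dict with "frame" (420x560x3 uint8, red, green, blue), "fx", "fy", "cx", "cy" (pixels), "k1" (the pictures are not rectified: a ray, as slopes to the right and down, at radius r is drawn at 1 + k1 r^2 times it, then the intrinsics apply), "T" (4x4, takes a point from camera to world coordinates); the wrist camera has in their place "tool_from_camera" (4x4, takes a point from camera to tool coordinates, whose origin is the TCP and whose axes are the flange's). Camera axes: x right, y down, z forward; pixel columns grow to the right and rows downward; lengths in mm; the calibration is good to about 2 mm. A picture is of the moment at which its call begins: read the wrist's pose just before it. There is no depth.
- finish_job(): hands the job in, once; it reports no verdict.
Trained networks look in the newest picture that a camera, given by its name, has taken for a name from the list of things; names that differ only in an ending like _2 or _b are one class to them, and where a whole thing is asked for, a point or a joint stands for the part that bears it (a point fixed in the world has none). Each returns a list of dicts, best first, with "conf" (0 to 1); they miss things now and then, are a little off and sometimes report something else, mostly with a low value. They report only what shows in the picture. A call takes as long as a camera call.
- find_in(camera, target): "box" ([centre column, centre row, width, height] as shares, 0 to 1, of the picture: columns of its width, rows of its height, round what is visible of it).
- trace(camera, target): "mask" (420x560 bool, what is visible of it) and "box" ([centre column, centre row, width, height] as shares, 0 to 1, of the picture: columns of its width, rows of its height, round what is visible of it).
The state is a dict: "clock": time; "joint_positions": joint angles; "dq": joint speeds; "effort": joint torques, N m; "ee_pos": TCP position; "eef_rot": TCP orientation; "wrist_force": force on the tool from outside, world axes, zero at the start; "moment": the same for the moment, N m; "grip_width": opening from 0.0 (shut) to 1.0 (fully open).
Only numpy, scipy, OpenCV 4.12 (cv2) and the standard library are available. Lean on these libraries where they do the work, as an engineer would, in place of code of your own. Each camera call takes 0.05 s, during which the arm holds its last target.

TASK

Put the washed wooden board away: take it out of the dish drainer and lean it, hole end up, square against the front of the bread bin in the gap between the canister and the pepper mill, at a steady angle, neither nearly upright nor sprawling. So that it cannot slide out, its foot must stand behind the full honey jar from the row of jars on the right, which stands upright right up against the middle of the foot as a stop. Set the board down gently and leave the white board, the canister, the pepper mill and the spice jars where they are.

Things in the scene. Friction and masses are not known exactly. Their poses are not given: they have to be found in the camera images.
- board: brown wooden chopping board 200 tall, 150 wide, 12 thick, 0.3 kg, with a hanging hole in one upper corner. Origin: centre of its lower end; z runs up the board, y along its width, x through it (faces at -6 and +6; either may look forward). Starts in either slot of the drainer, leaning 0.55 rad towards drainer +x, its lower end on the tray; it draws out along its own z
- board_top (a point): the middle of the board's upper end, 200 mm up the board from its origin
- drainer: dish drainer, fixed: grey tray 260 (x) by 230 (y), 18 high, floor 5 thick, two steel wire slots 92 mm apart along x. In each, a wire loop (y -50 to +50) runs 136 mm up the board's back face and a low wire lies 14 mm up before its foot. Origin: centre of the underside; x points the way the boards lean back
- white_board: white plastic chopping board, 175 mm tall, 140 mm wide, 12 mm thick, in the other slot of the drainer, parallel to the wooden board; axes and origin as for the wooden board. Leave it there
- bread_bin: bread bin, fixed: white enamel box with a light wooden lid, 364 mm wide (y), 164 deep (x), 130 high. Origin: centre of the underside. Its front looks along -x; the lid's front edge, which the board leans on, is at x = -82, z = 130; the enamel below stands 2 mm farther back
- honey_jar: full honey jar with a yellow lid, 64 mm across the lid and 60 mm across the glass, 87 mm tall, about 0.45 kg, standing on the right of the worktop in a row with two spice jars, in any place of the row. Origin: centre of the underside, z up
- canister: green canister with a wooden lid and knob, 92 mm square, 120 mm tall, fixed; it stands before one end of the bread bin. Origin: centre of the underside
- pepper_mill: wooden pepper mill, 58 mm across, 170 mm tall, loose; it stands before the other end of the bread bin. Origin: centre of the underside
- spice_red: spice jar with a red cap, 45 mm across, 108 mm tall, loose, in the row with the honey jar. Origin: centre of the underside
- spice_yellow: spice jar with a yellow cap, slimmer than the honey jar, 45 mm across, 100 mm tall, loose, in the row with the honey jar. Origin: centre of the underside

How it is judged (in metres and radians):
At the end, for the whole second after the job is handed in: Board hole end up, foot on the tiles, resting on the bread bin's front at 8 to 31 degrees from upright, within 11 degrees of parallel, its middle 60 mm or more inside the bin's ends; honey jar upright before the foot, within 11 mm of it and 50 mm of its middle; all at rest, pepper mill standing (height (world z) of board below 0.012 m and angle between board's own z axis and vertical between 0.14 and 0.55 rad and x of board in the frame of bread_bin between -0.2 and -0.09 m and y of board in the frame of bread_bin between -0.12 and 0.12 m and angle between the y axis of board and the y axis of bread_bin, either way round below 0.2 rad and x of board_top in the frame of bread_bin above -0.105 m and contact force between board and bread_bin above 0.08 N and angle between honey_jar's own z axis and vertical below 0.1 rad and height (world z) of honey_jar below 0.008 m and x of honey_jar in the frame of board between -0.047 and 0.047 m and y of honey_jar in the frame of board between -0.05 and 0.05 m and linear speed of each of board, honey_jar below 0.02 m/s and angle between pepper_mill's own z axis and vertical below 0.15 rad and x of honey_jar in the frame of bread_bin below -0.13 m); the robot touches nothing.
It fails at once if the wooden board falls over (angle between board's own z axis and vertical above 1.1 rad).
It fails at once if the wooden board is dropped, or slammed against the bread bin (contact force between board and bread_bin above 25 N or (contact force between board and the fingers below 0.1 N and linear speed of board above 0.6 m/s)).
It fails at once if the honey jar is tipped over (angle between honey_jar's own z axis and vertical above 0.7 rad).
It fails at once if the white board is moved more than 25 mm (distance of white_board from where it was at the start of the episode above 0.025 m).
It fails at once if the pepper mill or a spice jar is moved more than 25 mm (distance of any of pepper_mill, spice_red, spice_yellow from where it was at the start of the episode above 0.025 m).
It also fails if it takes over 53 s, if anything falls off the work surface, if the arm or the gripper's body presses on something with over 40 N, if the wrist force passes 120 N, or if a joint passes its speed limit or range.

## Working session

There is one attempt and no reset: what is moved stays moved. The work goes in short steps, Python scripts to look and compute and a tool call to move; the robot and the scene stay as the last step left them, time stands still between calls to the robot, and variables do not carry over. Pictures are saved under pics/ and viewed, and the job is handed in when it is done.

Besides the shell and the picture viewer there is one more tool, called after "Request:" as name(argument=value, ...), one argument or row to a line, values as JSON. arm_command: Moves the arm, as the interface text tells. Its arguments: {"type":"object","properties":{"motion":{"type":"array","items":{"type":"array","items":{"type":"array","items":{"type":"number"}}}},"newtons":{"type":"number"}},"required":["motion"]}

```bash
mkdir -p pics; cat > h.py <<'E'
from plant import *
import numpy as np, cv2
def save(name,fn):
    c=read_camera(name); cv2.imwrite('pics/'+fn,c['frame'][:,:,::-1]); return c
E
python3 - <<'E'
from h import *
s=read_state(); print(s)
for n in ['scene','top','wrist']:
    c=save(n,n+'0.png'); print(n,{k:(np.round(v,3).tolist() if hasattr(v,'shape') else v) for k,v in c.items() if k!='frame'})
    for t in ['board','white_board','drainer','bread_bin','honey_jar','canister','pepper_mill','spice_red','spice_yellow']:
        r=find_in(n,t)
        print(t,[(round(d['conf'],2),[round(d['box'][0]*560),round(d['box'][1]*420),round(d['box'][2]*560),round(d['box'][3]*420)]) for d in r][:2])
E
```

```text
{'clock': 0.0, 'joint_positions': array([-1.25441638e+00,  1.31151334e-01,  1.48929486e+00, -1.18601881e-05,
        1.52304339e+00, -8.53969275e-02]), 'dq': array([-1.28324383e-03,  8.03934182e-04, -5.14093245e-05, -1.04717590e-04,
       -1.01209059e-03, -3.43286541e-04]), 'effort': array([ 3.05003399e-03, -5.69399285e+01, -5.00551522e+01, -6.17503974e-05,
        1.45135805e-02,  1.89205230e-05]), 'ee_pos': array([ 234.47238198, -551.66759617,  230.24178305]), 'eef_rot': array([-3.13970163e+00, -1.49991952e-04,  4.01777306e-01]), 'wrist_force': array([ 0.11008039, -0.0915743 , -0.39947649]), 'moment': array([ 0.01728361, -0.03076707,  0.0176204 ]), 'grip_width': 0.9996660592505412}
scene {'fx': 445.10624944442634, 'fy': 445.10624944442634, 'cx': 273.4102149135152, 'cy': 210.99909389765324, 'k1': 0.04838404004028195, 'T': [[0.862, 0.422, -0.28, 899.425], [0.507, -0.709, 0.49, -666.935], [0.008, -0.564, -0.826, 1281.154], [0.0, 0.0, 0.0, 1.0]]}
board [(0.58, [312, 159, 48, 23])]
white_board [(0.58, [319, 142, 37, 22])]
drainer [(0.85, [318, 165, 77, 70]), (0.52, [230, 294, 33, 46])]
[... 633 characters left out ...]
, 84, 71])]
bread_bin [(0.87, [315, 176, 109, 67])]
honey_jar [(0.73, [387, 214, 23, 16]), (0.18, [211, 209, 24, 54])]
canister [(0.22, [371, 236, 18, 15])]
pepper_mill [(0.71, [288, 221, 19, 19]), (0.32, [208, 210, 25, 51])]
spice_red [(0.69, [373, 238, 14, 15])]
spice_yellow [(0.51, [395, 189, 22, 14])]
wrist {'fx': 293.37674975361057, 'fy': 293.37674975361057, 'cx': 278.8799636423947, 'cy': 205.67861248573521, 'k1': -0.04418139025562858, 'tool_from_camera': [[0.001, -0.963, -0.269, 67.067], [1.0, 0.001, -0.0, -1.577], [0.001, -0.269, 0.963, -142.485], [0.0, 0.0, 0.0, 1.0]]}
board []
white_board []
drainer []
bread_bin []
honey_jar []
canister []
pepper_mill []
spice_red []
spice_yellow []
```

```bash
python3 - <<'E'
import cv2
a=cv2.imread('pics/scene0.png');b=cv2.imread('pics/top0.png')
cv2.imwrite('pics/sc.png',cv2.resize(a[80:380,150:390],None,fx=2.5,fy=2.5,interpolation=cv2.INTER_CUBIC)[:, :][:750][:600])
cv2.imwrite('pics/tc.png',cv2.resize(b[120:280,140:420],None,fx=2.8,fy=2.8,interpolation=cv2.INTER_CUBIC))
E
```

```text
(no output)
```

View pics/sc.png

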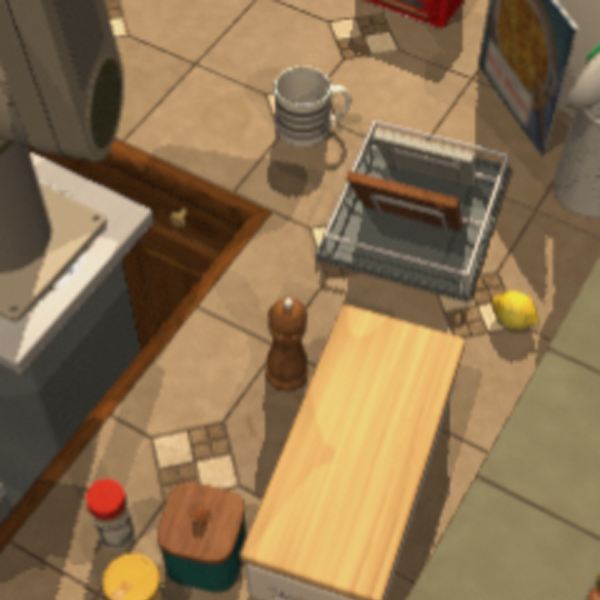

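View pics/tc.png

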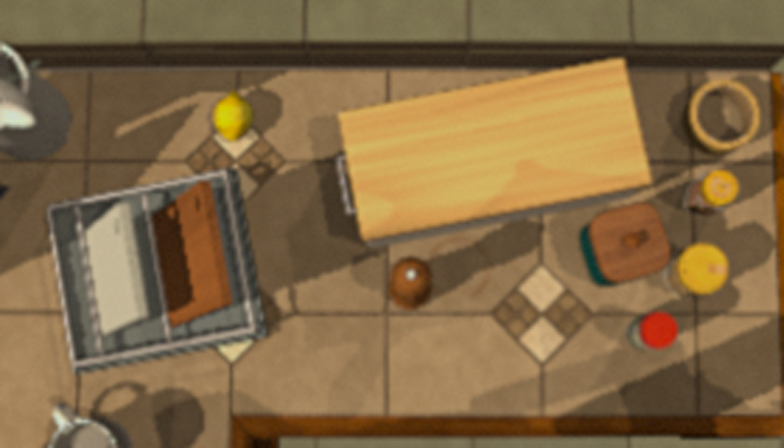

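View pics/scene0.png

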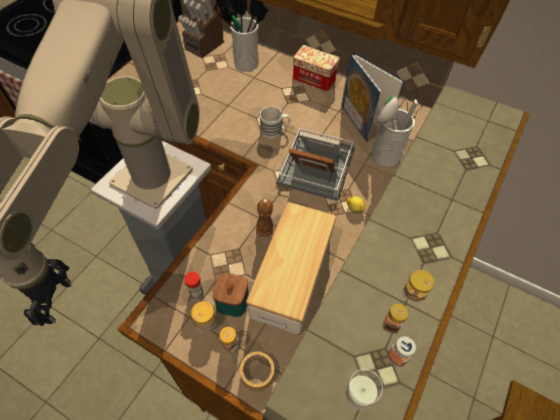

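The top view (up is +x, left is +y) shows the drainer on the left, with the wooden board in the right-hand slot and the white board in the left one. The pepper mill is at crop (410,282). On the right are the canister (635,240), the honey jar (700,268), the red jar (657,330) and the yellow spice jar (718,188).

```bash
cat >> h.py <<'E'
import json
from scipy.spatial.transform import Rotation as Rn
from scipy.optimize import least_squares
def ray(c,u,v,T=None):
    T=c['T'] if T is None else T
    xd=(u-c['cx'])/c['fx']; yd=(v-c['cy'])/c['fy']; rd=np.hypot(xd,yd); r=rd
    for _ in range(20): r=rd/(1+c['k1']*r*r)
    s=r/rd if rd>0 else 1
    d=T[:3,:3]@np.array([xd*s,yd*s,1]); return T[:3,3],d
def atz(c,u,v,z,T=None):
    o,d=ray(c,u,v,T); return o+d*(z-o[2])/d[2]
def proj(c,P,T=None):
    T=c['T'] if T is None else T
    p=(np.atleast_2d(P)-T[:3,3])@T[:3,:3]; x=p[:,:2]/p[:,2:]; r2=(x**2).sum(1,keepdims=True)
    x=x*(1+c['k1']*r2); return np.c_[x[:,0]*c['fx']+c['cx'],x[:,1]*c['fy']+c['cy']]
def wristT(c,s=None):
    s=read_state() if s is None else s
    W=np.eye(4); W[:3,:3]=Rn.from_euler('xyz',s['eef_rot']).as_matrix(); W[:3,3]=s['ee_pos']
    return W@c['tool_from_camera']
E
python3 - <<'E'
from h import *
c=read_camera('top'); s=read_camera('scene')
tc=lambda u,v:(140+u/2.8,120+v/2.8)
P=lambda u,v,z:atz(c,*tc(u,v),z)
np.set_printoptions(precision=1,suppress=True)
print('bin',[P(*q,130) for q in [(339,114),(622,60),(652,183),(363,240)]])
print('drainer z18',[P(*q,18) for q in [(50,207),(236,170),(265,335),(76,368)]])
print('board top z~170',[P(*q,175) for q in [(152,208),(208,182),(232,303),(172,325)]])
print('jar',P(700,268,87),'red',P(657,330,108),'yel',P(719,188,100),'mill',P(410,275,170))
print('canister',P(633,240,120))
# tri: scene circles
for nm,q,z in [('jar',(203,313),87),('red',(192,280),108),('yel',(228,335),100),('mill',(265,202),170)]:
    print(nm,atz(s,*q,z))
for t in ['honey_jar','spice_red','spice_yellow','pepper_mill','board','bread_bin','drainer','white_board']:
  for n,cc in [('top',c),('scene',s)]:
    r=trace(n,t)
    if r:
        m=r[0]['mask'].astype(np.uint8); print(t,n,round(r[0]['conf'],2),cv2.minAreaRect(cv2.findNonZero(m)))
E
```

```text
bin [array([675.9, 102.9, 130. ]), array([ 745.9, -247.6,  130. ]), array([ 591.1, -280.9,  130. ]), array([519.8,  72.2, 130. ])]
drainer z18 [array([576.7, 496.2,  18. ]), array([626.6, 246.3,  18. ]), array([407.9, 203.8,  18. ]), array([362.8, 453.3,  18. ])]
board top z~170 [array([551.9, 320.8, 175. ]), array([583. , 254.7, 175. ]), array([439.8, 223.1, 175. ]), array([413.7, 293.3, 175. ])]
jar [ 490.9 -349.1   87. ] red [ 412.4 -288.1  108. ] yel [ 590.5 -372.6  100. ] mill [473.8  15.3 170. ]
canister [ 522. -258.  120.]
jar [ 500.4 -357.2   87. ]
red [ 422.3 -297.9  108. ]
yel [ 598.6 -376.8  100. ]
mill [483.5   7.8 170. ]
honey_jar top 0.56 ((388.5, 216.0), (18.0, 21.0), 90.0)
spice_red top 0.78 ((372.0, 238.0), (14.0, 18.0), 90.0)
spice_red scene 0.88 ((194.19813537597656, 285.94342041015625), (27.746829986572266, 15.521740913391113), 74.05460357666016)
spice_yellow top 0.6 ((392.5, 188.5), (15.0, 19.0), 90.0)
spice_yellow scene 0.88 ((229.4500274658203, 339.8500061035156), (27.195589065551758, 17.392528533935547), 71.56504821777344)
pepper_mill top 0.77 ((286.8461608886
[... 478 characters left out ...]
917969, 174.34617614746094), (51.38242721557617, 109.43281555175781), 78.69007110595703)
bread_bin scene 0.89 ((289.79998779296875, 266.1000061035156), (61.03194808959961, 124.90995025634766), 18.434947967529297)
drainer top 0.84 ((195.19244384765625, 216.5264129638672), (62.658103942871094, 70.95108795166016), 79.3803482055664)
drainer scene 0.88 ((315.45001220703125, 163.64999389648438), (65.14291381835938, 61.664405822753906), 18.43494987487793)
white_board top 0.68 ((180.9038543701172, 216.01922607421875), (43.14554977416992, 17.84657096862793), 78.69007110595703)
white_board scene 0.77 ((319.39215087890625, 141.90457153320312), (42.57875442504883, 13.14079475402832), 14.931418418884277)
```

```bash
cat >> h.py <<'E'
def boardpose(fx,fy,yaw,lean,z=5):
    # yaw: direction drainer x; board z leans toward +x
    R=Rn.from_euler('z',yaw).as_matrix()@Rn.from_euler('y',lean).as_matrix()
    return R,np.array([fx,fy,z])
def boxpts(h=200,w=150,t=12):
    return np.array([[x,y,z] for z in (0,h) for x in (-t/2,t/2) for y in (-w/2,w/2)])
EDG=[(0,1),(2,3),(0,2),(1,3),(4,5),(6,7),(4,6),(5,7),(0,4),(1,5),(2,6),(3,7)]
def draw(img,c,P,col,sc,off,T=None):
    q=proj(c,P,T)
    q=((q+0.5-np.array(off))*sc)
    for a,b in EDG:
        cv2.line(img,tuple(int(v) for v in np.round(q[a])),tuple(int(v) for v in np.round(q[b])),col,1,cv2.LINE_AA)
E
python3 - <<'E'
from h import *
Z={'top':(155,170,95,90),'scene':(265,110,100,95)}
for yaw,n in [(-1.374,'A'),(1.768,'B')]:
  ims=[]
  for cam in ['top','scene']:
    c=read_camera(cam); x,y,w,h=Z[cam]; sc=4
    im=cv2.resize(c['frame'][y:y+h,x:x+w,::-1],None,fx=sc,fy=sc,interpolation=cv2.INTER_CUBIC)
    d=np.array([np.cos(yaw),np.sin(yaw)]); o=np.array([493.5,350])
    D=boxpts(18,230,260); D=D@Rn.from_euler('z',yaw).as_matrix().T+[*o,0]
    draw(im,c,D,(255,255,0),sc,(x,y))
    for k,hh,ww in [(1,200,150),(-1,175,140)]:
        if n=='B': k=-k
        f=o+d*(k*46-30); R,t=boardpose(*f,yaw,.55)
        draw(im,c,boxpts(hh,ww)@R.T+t,(0,255,0) if hh==200 else (255,0,255),sc,(x,y))
    ims.append(im[:360])
  cv2.imwrite(f'pics/ov{n}.png',np.hstack([i[:360,:380] for i in ims]))
E
```

```text
(no output)
```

View pics/ovA.png

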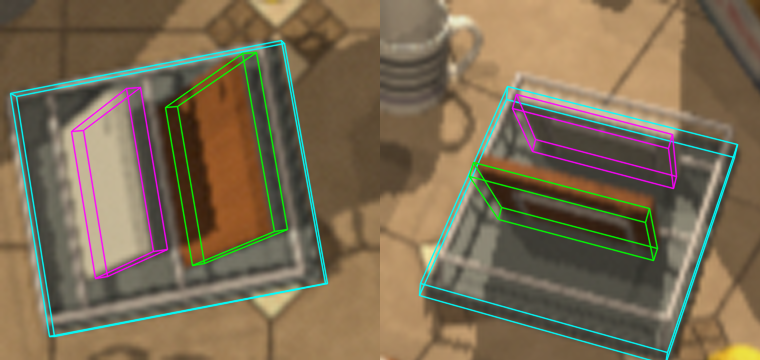

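View pics/ovB.png

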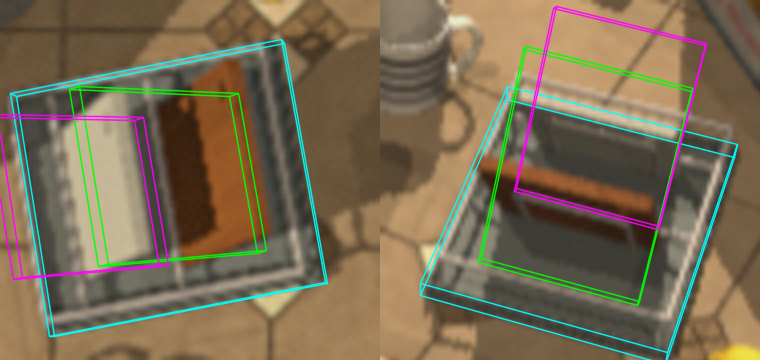

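```bash
cat >> h.py <<'E'
def Rtool(x,z):
    x=np.array(x,float);z=np.array(z,float);z/=np.linalg.norm(z);x-=z*(x@z);x/=np.linalg.norm(x)
    return np.column_stack([x,np.cross(z,x),z])
def plan(p1,R1,hand,rows=None,s=None,p0=None,R0=None,v=39,w=.12):
    s=read_state()
    p0=s['ee_pos'] if p0 is None else np.array(p0,float); R0=Rn.from_euler('xyz',s['eef_rot']).as_matrix() if R0 is None else R0
    rv=Rn.from_matrix(R0.T@R1).as_rotvec(); d=np.array(p1)-p0
    n=rows or int(max(np.ceil(np.linalg.norm(d)/v),np.ceil(np.linalg.norm(rv)/w),1))
    out=[]
    for i in range(n):
        R=R0@Rn.from_rotvec(rv*i/n).as_matrix(); sh=R.T@d/n
        out.append([round(float(a),1) for a in sh]+[round(float(a),3) for a in rv/n]+[hand])
    print('rows',n); 
    for i in range(0,n,5): print(json.dumps([out[i:i+5]]))
def bz(yaw,lean): return np.array([np.sin(lean)*np.cos(yaw),np.sin(lean)*np.sin(yaw),np.cos(lean)])
E
python3 - <<'E'
from h import *
R0=Rn.from_euler('xyz',read_state()['eef_rot']).as_matrix()
plan([440,-60,340],R0,85)
yaw=-1.374
R1=Rtool([-np.sin(yaw),np.cos(yaw),0],-bz(yaw,.55))
plan([525,180,300],R1,85,p0=[440,-60,340],R0=R0)
E
```

```text
rows 14
[[[27.2, -26.6, -7.8, 0.0, 0.0, 0.0, 85], [27.2, -26.6, -7.8, 0.0, 0.0, 0.0, 85], [27.2, -26.6, -7.8, 0.0, 0.0, 0.0, 85], [27.2, -26.6, -7.8, 0.0, 0.0, 0.0, 85], [27.2, -26.6, -7.8, 0.0, 0.0, 0.0, 85]]]
[[[27.2, -26.6, -7.8, 0.0, 0.0, 0.0, 85], [27.2, -26.6, -7.8, 0.0, 0.0, 0.0, 85], [27.2, -26.6, -7.8, 0.0, 0.0, 0.0, 85], [27.2, -26.6, -7.8, 0.0, 0.0, 0.0, 85], [27.2, -26.6, -7.8, 0.0, 0.0, 0.0, 85]]]
[[[27.2, -26.6, -7.8, 0.0, 0.0, 0.0, 85], [27.2, -26.6, -7.8, 0.0, 0.0, 0.0, 85], [27.2, -26.6, -7.8, 0.0, 0.0, 0.0, 85], [27.2, -26.6, -7.8, 0.0, 0.0, 0.0, 85]]]
rows 7
[[[24.6, -26.8, 5.7, 0.078, 0.008, 0.029, 85], [23.8, -27.0, 8.0, 0.078, 0.008, 0.029, 85], [22.9, -26.9, 10.3, 0.078, 0.008, 0.029, 85], [22.1, -26.7, 12.6, 0.078, 0.008, 0.029, 85], [21.2, -26.2, 14.8, 0.078, 0.008, 0.029, 85]]]
[[[20.3, -25.5, 17.0, 0.078, 0.008, 0.029, 85], [19.5, -24.7, 19.2, 0.078, 0.008, 0.029, 85]]]
```

Request:
arm_command(
  motion=[
    [[27.2,-26.6,-7.8,0,0,0,85],[27.2,-26.6,-7.8,0,0,0,85],[27.2,-26.6,-7.8,0,0,0,85],[27.2,-26.6,-7.8,0,0,0,85],[27.2,-26.6,-7.8,0,0,0,85]],
  ],
)

```text
clock: 3.02
ee_pos: [308.1, -375.0, 270.6]
eef_rot: [3.141, -0.0, 0.401]
wrist_force: [1.3, -0.1, 0.9]
grip_width: 0.995
```

Request:
arm_command(
  motion=[
    [[27.2,-26.6,-7.8,0,0,0,85],[27.2,-26.6,-7.8,0,0,0,85],[27.2,-26.6,-7.8,0,0,0,85],[27.2,-26.6,-7.8,0,0,0,85],[27.2,-26.6,-7.8,0,0,0,85]],
  ],
)

```text
clock: 3.43
ee_pos: [381.2, -199.3, 310.0]
eef_rot: [3.141, -0.001, 0.402]
wrist_force: [1.5, -0.8, -1.0]
grip_width: 0.999
```

```bash
python3 - <<'E'
from h import *
s=read_state(); print(s['clock'],s['ee_pos'],s['eef_rot'],s['joint_positions'])
c=save('wrist','w1.png')
E
```

```text
3.4333 [ 381.23578816 -199.29100344  309.98106686] [ 3.14078647e+00 -5.43233701e-04  4.01505837e-01] [-6.01003837e-01 -3.59741504e-01  1.79955266e+00  2.41746095e-05
  1.70080966e+00  5.68290018e-01]
```

View pics/w1.png

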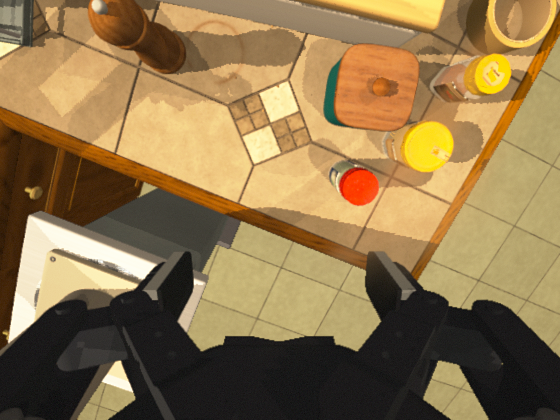

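Wrist view from above the front edge: honey lid at (427,147), red cap (359,187), yellow spice cap (491,74), canister lid spans (335,45) to (420,130), mill knob at (100,6).

```bash
python3 - <<'E'
from h import *
np.set_printoptions(precision=1,suppress=True)
s=read_state(); c=read_camera('wrist'); T=wristT(c,s)
for n,u,v,z in [('jar',427,147,87),('red',359.5,187,108),('yel',491.5,74,100),('mill',101,6,170),('can',376,88,120),('bin front corner',443,25,130)]:
    print(n,atz(c,u,v,z,T))
for q in [(338,45),(420,48),(418,128),(340,125)]: print(atz(c,*q,117,T))
R0=Rn.from_euler('xyz',s['eef_rot']).as_matrix(); yaw=-1.374
R1=Rtool([-np.sin(yaw),np.cos(yaw),0],-bz(yaw,.55))
plan([525,180,300],R1,85)
E
```

```text
jar [ 494.7 -345.7   87. ]
red [ 417.2 -284.   108. ]
yel [ 596.4 -367.3  100. ]
mill [477.9  18.3 170. ]
can [ 522.4 -246.5  120. ]
bin front corner [ 602.1 -278.8  130. ]
[ 545.  -190.5  117. ]
[ 578.3 -271.8  117. ]
[ 504.8 -310.8  117. ]
[ 472.1 -228.5  117. ]
rows 11
[[[25.4, -26.3, 1.1, 0.05, 0.005, 0.019, 85], [24.9, -26.7, 2.5, 0.05, 0.005, 0.019, 85], [24.4, -27.0, 4.0, 0.05, 0.005, 0.019, 85], [23.9, -27.2, 5.5, 0.05, 0.005, 0.019, 85], [23.3, -27.4, 6.9, 0.05, 0.005, 0.019, 85]]]
[[[22.8, -27.4, 8.4, 0.05, 0.005, 0.019, 85], [22.2, -27.4, 9.9, 0.05, 0.005, 0.019, 85], [21.6, -27.3, 11.4, 0.05, 0.005, 0.019, 85], [21.1, -27.1, 12.8, 0.05, 0.005, 0.019, 85], [20.5, -26.8, 14.3, 0.05, 0.005, 0.019, 85]]]
[[[19.9, -26.4, 15.7, 0.05, 0.005, 0.019, 85]]]
```

Request:
arm_command(
  motion=[
    [[25.4,-26.3,1,0.05,0.005,0.019,85],[25,-26.7,2.5,0.05,0.005,0.019,85],[24.4,-27,4,0.05,0.005,0.019,85],[24,-27.2,5.5,0.05,0.005,0.019,85],[23.3,-27.4,7,0.05,0.005,0.019,85]],
  ],
)

```text
clock: 3.95
ee_pos: [447.3, -29.2, 304.0]
eef_rot: [-2.889, -0.013, 0.303]
wrist_force: [0.4, 0.6, -0.0]
grip_width: 0.992
```

Request:
arm_command(
  motion=[
    [[22.8,-27.4,8.4,0.05,0.005,0.019,85],[22.2,-27.4,10,0.05,0.005,0.019,85],[21.6,-27.3,11.4,0.05,0.005,0.019,85],[21,-27,13,0.05,0.005,0.019,85],[20.5,-26.8,14.3,0.05,0.005,0.019,85]],
  ],
)

```text
clock: 4.37
ee_pos: [513.2, 141.5, 298.2]
eef_rot: [-2.638, -0.001, 0.206]
wrist_force: [1.0, -0.8, -0.7]
grip_width: 0.996
```

Request:
arm_command(
  motion=[
    [[20,-26.4,15.7,0.05,0.005,0.019,85],[0,0,0,0,0,0,85],[0,0,0,0,0,0,85]],
  ],
)

```text
clock: 4.62
ee_pos: [525.6, 175.0, 296.0]
eef_rot: [-2.59, 0.006, 0.19]
wrist_force: [-0.1, 0.4, -0.7]
grip_width: 0.992
```

```bash
python3 - <<'E'
from h import *
s=read_state(); print(s['clock'],s['ee_pos'],s['eef_rot'],s['joint_positions'])
c=save('wrist','w2.png')
E
```

```text
4.6167 [525.57358021 174.96847059 296.04371875] [-2.58977566  0.00571239  0.18970637] [-0.11317975  0.02763601  1.57714228  0.52744157  1.7031675   1.29617343]
```

View pics/w2.png

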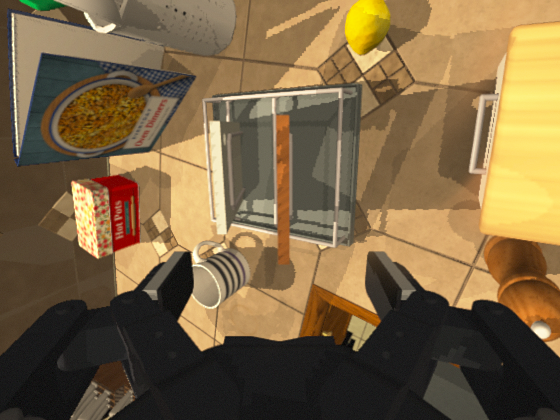

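```bash
python3 - <<'E'
import cv2
a=cv2.imread('pics/w2.png')
cv2.imwrite('pics/w2c.png',cv2.resize(a[95:285,195:375],None,fx=3.1,fy=3.1,interpolation=cv2.INTER_NEAREST))
E
```

```text
(no output)
```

View pics/w2c.png

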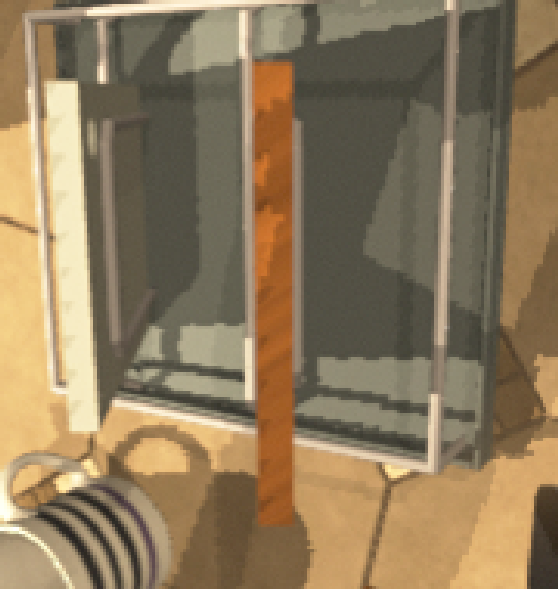

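```bash
python3 - <<'E'
from h import *
np.set_printoptions(precision=3,suppress=True)
s=read_state(); c=read_camera('wrist'); T=wristT(c,s)
# TL: x-high(world) end (+by), left = +y world = -bx side
q=np.array([(254,62),(294,62),(259,526),(293,524)])/3.1+[194.5,94.5]
def pts(p,h=200,w=150):
    R,t=boardpose(p[0],p[1],p[2],p[3],p[4])
    return np.array([[-6,w/2,h],[6,w/2,h],[-6,-w/2,h],[6,-w/2,h]])@R.T+t
f=lambda p:np.r_[(proj(c,pts(p),T)-q).ravel(),(p[3]-.55)/.01,(p[4]-8.1)/2]
r=least_squares(f,[493,340,-1.374,.55,8]); print(r.x,r.fun)
p=r.x; R,t=boardpose(*p); top=t+200*R[:,2]; print('top',top,R)
# in tool frame
Rt=Rn.from_euler('xyz',s['eef_rot']).as_matrix()
print('top in tool',Rt.T@(top-s['ee_pos']),'board axes in tool',Rt.T@R)
qw=np.array([(47,82),(83,82),(70,430),(100,430)])/3.1+[194.5,94.5]
f2=lambda p:np.r_[(proj(c,pts(p,175,140),T)-qw).ravel(),(p[3]-.55)/.01,(p[4]-8.1)/2]
r2=least_squares(f2,[493,430,-1.374,.55,8]); print('white',r2.x,r2.fun)
json.dump(list(p),open('board.json','w'))
tgt=t+160*R[:,2]; R1=Rtool(R[:,1],-R[:,2])
# pre pose: 235 along
plan(t+240*R[:,2],R1,60,v=25)
plan(tgt,R1,60,p0=t+240*R[:,2],R0=R1,v=18)
E
```

```text
[491.761 345.043  -1.375   0.552   7.544] [-0.132 -0.032  0.111 -0.137 -0.264 -0.165  0.212  0.392  0.161 -0.278]
top [512.163 242.236 177.88 ] [[ 0.166  0.981  0.102]
 [-0.835  0.195 -0.514]
 [-0.524  0.     0.852]]
top in tool [  0.167   3.042 137.457] board axes in tool [[ 0.008  1.    -0.001]
 [ 1.    -0.008  0.001]
 [ 0.001 -0.001 -1.   ]]
white [475.681 435.476  -1.383   0.553   6.996] [ 0.665 -0.293 -0.647 -0.361  0.087  0.401 -0.296  0.404  0.271 -0.552]
rows 4
[[[-0.0, 0.8, 24.5, 0.0, -0.0, -0.002, 60], [0.0, 0.8, 24.5, 0.0, -0.0, -0.002, 60], [0.0, 0.8, 24.5, 0.0, -0.0, -0.002, 60], [0.0, 0.8, 24.5, 0.0, -0.0, -0.002, 60]]]
rows 5
[[[-0.0, -0.0, 16.0, 0.0, 0.0, 0.0, 60], [-0.0, -0.0, 16.0, 0.0, 0.0, 0.0, 60], [-0.0, -0.0, 16.0, 0.0, 0.0, 0.0, 60], [-0.0, -0.0, 16.0, 0.0, 0.0, 0.0, 60], [-0.0, -0.0, 16.0, 0.0, 0.0, 0.0, 60]]]
```

Request:
arm_command(
  motion=[
    [[0,0.8,24.5,0,0,-0.002,60],[0,0.8,24.5,0,0,-0.002,60],[0,0.8,24.5,0,0,-0.002,60],[0,0.8,24.5,0,0,-0.002,60],[0,0,16,0,0,0,60]],
  ],
  newtons=60,
)

```text
clock: 5.13
ee_pos: [513.9, 230.1, 196.8]
eef_rot: [-2.591, 0.001, 0.195]
wrist_force: [-0.0, 0.4, -0.5]
grip_width: 0.706
```

Request:
arm_command(
  motion=[
    [[0,0,16,0,0,0,60],[0,0,16,0,0,0,60],[0,0,16,0,0,0,60],[0,0,16,0,0,0,60],[0,0,0,0,0,0,60]],
  ],
)

```text
clock: 5.55
ee_pos: [506.4, 263.2, 141.7]
eef_rot: [-2.59, 0.003, 0.195]
wrist_force: [-0.5, -0.3, 0.4]
grip_width: 0.702
```

```bash
python3 - <<'E'
from h import *
s=read_state(); print(s['clock'],s['ee_pos'],s['eef_rot'],s['wrist_force'],s['grip_width'])
c=save('wrist','w3.png')
R,t=boardpose(*json.load(open('board.json'))); print(R.T@(s['ee_pos']-t))
E
```

```text
5.55 [506.41521555 263.23030888 141.68007901] [-2.59028939  0.00309627  0.19537029] [-0.47058182 -0.29079669  0.38307321] 0.7015874313153955
[  0.47979801  -1.55084194 157.7908477 ]
```

View pics/w3.png

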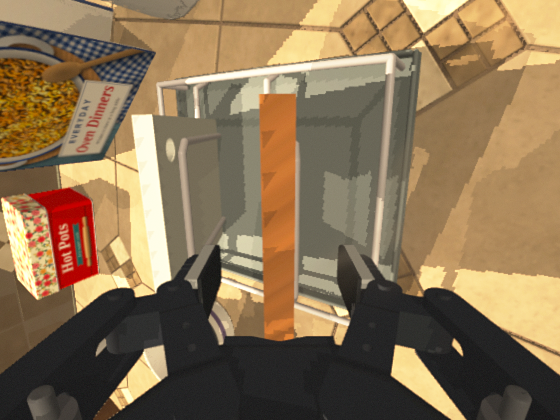

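Fingers straddle the board (columns 262–295 between pads at 215 and 345). Close, then draw out along the board's own z.

Request:
arm_command(
  motion=[
    [[0,0,0,0,0,0,5],[0,0,0,0,0,0,5],[0,0,0,0,0,0,5],[0,0,0,0,0,0,5],[0,0,0,0,0,0,5]],
  ],
  newtons=70,
)

```text
clock: 6.02
ee_pos: [508.8, 263.3, 144.8]
eef_rot: [-2.59, -0.002, 0.195]
wrist_force: [0.8, -3.4, 2.9]
grip_width: 0.129
```

Request:
arm_command(
  motion=[
    [[0,0,0,0,0,0,5],[0,0,-8,0,0,0,5],[0,0,-15,0,0,0,5],[0,0,-22,0,0,0,5],[0,0,-28,0,0,0,5]],
  ],
)

```text
clock: 6.43
ee_pos: [513.7, 226.0, 205.0]
eef_rot: [-2.589, 0.004, 0.197]
wrist_force: [1.6, 0.8, -3.1]
grip_width: 0.134
```

Request:
arm_command(
  motion=[
    [[0,0,-30,0,0,0,5],[0,0,-32,0,0,0,5],[0,0,-35,0,0,0,5],[0,0,-35,0,0,0,5],[0,0,-25,0,0,0,5]],
  ],
)

```text
clock: 6.85
ee_pos: [531.7, 143.9, 342.8]
eef_rot: [-2.591, -0.002, 0.195]
wrist_force: [1.2, 0.1, -1.9]
grip_width: 0.131
```

```bash
python3 - <<'E'
from h import *
s=read_state(); print(s['clock'],s['ee_pos'],s['eef_rot'],s['wrist_force'],s['grip_width'],s['joint_positions'])
c=save('wrist','w4.png')
E
```

```text
6.85 [531.69640867 143.85582375 342.76109617] [-2.59114475e+00 -1.74692793e-03  1.94804832e-01] [ 1.18615206  0.11921111 -1.89259951] 0.13137684657469684 [-0.16632804  0.03153147  1.48832181  0.52699293  1.79936824  1.284591  ]
```

View pics/w4.png

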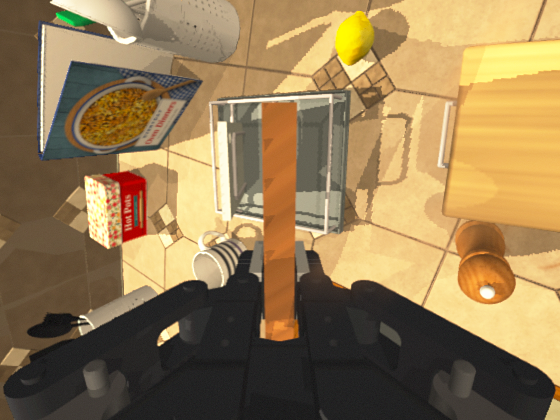

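```bash
python3 - <<'E'
import cv2
a=cv2.imread('pics/w1.png')
cv2.imwrite('pics/w1c.png',cv2.resize(a[0:80,220:480],None,fx=3,fy=3,interpolation=cv2.INTER_NEAREST))
a=cv2.imread('pics/w4.png')
cv2.imwrite('pics/w4c.png',cv2.resize(a[20:320,400:560],None,fx=2,fy=2,interpolation=cv2.INTER_NEAREST))
E
```

```text
(no output)
```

View pics/w1c.png

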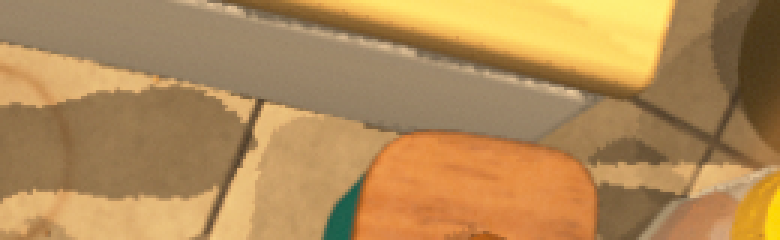

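View pics/w4c.png

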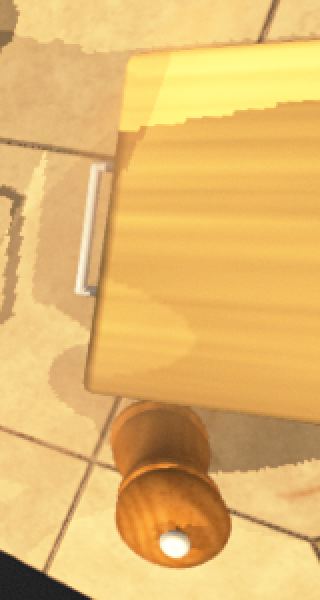

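```bash
python3 - <<'E'
from h import *
np.set_printoptions(precision=1,suppress=True)
c=read_camera('wrist')
T1=wristT(c,dict(ee_pos=np.array([381.23578816,-199.29100344,309.98106686]),eef_rot=[3.14078647e+00,-5.43233701e-04,4.01505837e-01]))
T4=wristT(c,dict(ee_pos=np.array([531.69640867,143.85582375,342.76109617]),eef_rot=[-2.59114475e+00,-1.74692793e-03,1.94804832e-01]))
t=read_camera('top')
for z in (120,130):
    a=[atz(c,u/3+219.5,v/3-.5,z,T1) for u,v in [(270,14),(450,58),(560,83),(625,97)]]
    b=[atz(c,u/2+399.5,v/2+19.5,z,T4) for u,v in [(90,391),(318,421),(130,55)]]
    d=[atz(t,139.5+u/2.8,119.5+v/2.8,z) for u,v in [(363,241),(652,184),(500,214)]]
    print(z,a,b,d)
    n=np.array([np.cos(.197),np.sin(.197)])
    print([x[:2]@n for x in a],[x[:2]@n for x in b],[x[:2]@n for x in d])
E
```

```text
120 [array([ 562.3, -154.5,  120. ]), array([ 574.6, -216.1,  120. ]), array([ 583.2, -254.3,  120. ]), array([ 588.7, -277.1,  120. ])] [array([520. ,  70.5, 120. ]), array([539.8, -24.1, 120. ]), array([680.9, 105.7, 120. ])] [array([521.5,  74.3, 120. ]), array([ 593.3, -281.4,  120. ]), array([555.3, -93.3, 120. ])]
[np.float64(521.1960192928898), np.float64(521.1797502996518), np.float64(522.1356401071924), np.float64(523.090106686409)] [np.float64(523.7577118657613), np.float64(524.6459011416001), np.float64(688.4383852299253)] [np.float64(525.9287013919903), np.float64(526.7797473720482), np.float64(526.2674584719003)]
130 [array([ 558.7, -155.1,  130. ]), array([ 570.6, -214.7,  130. ]), array([ 578.9, -251.8,  130. ]), array([ 584.3, -273.9,  130. ])] [array([522.7,  70.9, 130. ]), array([541.9, -20.9, 130. ]), array([678.9, 105.1, 130. ])] [array([520.3,  73.9, 130. ]), array([ 591.6, -279.2,  130. ]), array([553.8, -92.4, 130. ])]
[np.float64(517.5406661094518), np.float64(517.5248874076167), np.float64(518.4519699897874), np.float64(519.3776722348321)] [np.float64(526.4354786951127), np.float64(527.2978718422333), np.float64(686.3332482761958)] [np.float64(524.6636750683804), np.float64(525.5083165471362), np.float64(524.9998828498856)]
```

```bash
cat >> h.py <<'E'
YB=.197; NV=np.array([np.cos(YB),np.sin(YB),0]); TV=np.array([-np.sin(YB),np.cos(YB),0])
def nt(n,t,z): return n*NV+t*TV+np.array([0,0,z])
def tonz(p): p=np.asarray(p); return np.array([p@NV,p@TV,p[2]])
def Rbin(th): return Rtool(TV,-bz(YB,th))
E
python3 - <<'E'
from h import *
s=read_state(); print(s['clock'],s['ee_pos'])
plan(nt(470,-198,380),Rbin(.30),5,w=.115)
plan(nt(480,-198,200),Rbin(.30),5,p0=nt(470,-198,380),R0=Rbin(.30),v=32)
E
```

```text
7.0 [532.45445072 144.41506997 341.67536635]
rows 14
[[[-5.7, 12.9, -11.2, -0.014, -0.047, -0.103, 5], [-7.5, 12.4, -10.7, -0.014, -0.047, -0.103, 5], [-9.2, 11.7, -10.1, -0.014, -0.047, -0.103, 5], [-10.8, 10.8, -9.5, -0.014, -0.047, -0.103, 5], [-12.3, 9.7, -8.8, -0.014, -0.047, -0.103, 5]]]
[[[-13.6, 8.5, -8.1, -0.014, -0.047, -0.103, 5], [-14.8, 7.2, -7.3, -0.014, -0.047, -0.103, 5], [-15.8, 5.7, -6.5, -0.014, -0.047, -0.103, 5], [-16.6, 4.1, -5.7, -0.014, -0.047, -0.103, 5], [-17.1, 2.4, -4.8, -0.014, -0.047, -0.103, 5]]]
[[[-17.5, 0.7, -4.0, -0.014, -0.047, -0.103, 5], [-17.7, -1.0, -3.2, -0.014, -0.047, -0.103, 5], [-17.6, -2.8, -2.4, -0.014, -0.047, -0.103, 5], [-17.3, -4.6, -1.6, -0.014, -0.047, -0.103, 5]]]
rows 6
[[[-0.0, 10.5, 28.2, 0.0, 0.0, 0.0, 5], [-0.0, 10.5, 28.2, 0.0, 0.0, 0.0, 5], [-0.0, 10.5, 28.2, 0.0, 0.0, 0.0, 5], [-0.0, 10.5, 28.2, 0.0, 0.0, 0.0, 5], [-0.0, 10.5, 28.2, 0.0, 0.0, 0.0, 5]]]
[[[-0.0, 10.5, 28.2, 0.0, 0.0, 0.0, 5]]]
```

Request:
arm_command(
  motion=[
    [[-5.7,13,-11,-0.014,-0.047,-0.103,5],[-7.5,12.4,-10.7,-0.014,-0.047,-0.103,5],[-9.2,11.7,-10,-0.014,-0.047,-0.103,5],[-10.8,10.8,-9.5,-0.014,-0.047,-0.103,5],[-12.3,9.7,-8.8,-0.014,-0.047,-0.103,5]],
  ],
)

```text
clock: 7.42
ee_pos: [519.1, 57.3, 351.0]
eef_rot: [-2.672, -0.045, 0.765]
wrist_force: [0.6, -0.3, -3.0]
grip_width: 0.134
```

Request:
arm_command(
  motion=[
    [[-13.6,8.5,-8,-0.014,-0.047,-0.103,5],[-14.8,7.2,-7.3,-0.014,-0.047,-0.103,5],[-15.8,5.7,-6.5,-0.014,-0.047,-0.103,5],[-16.6,4,-5.7,-0.014,-0.047,-0.103,5],[-17,2.4,-4.8,-0.014,-0.047,-0.103,5]],
  ],
)

```text
clock: 7.83
ee_pos: [508.2, -30.5, 364.7]
eef_rot: [-2.769, -0.041, 1.333]
wrist_force: [0.3, -0.4, -3.2]
grip_width: 0.134
```

Request:
arm_command(
  motion=[
    [[-17.5,0.7,-4,-0.014,-0.047,-0.103,5],[-17.7,-1,-3.2,-0.014,-0.047,-0.103,5],[-17.6,-2.8,-2.4,-0.014,-0.047,-0.103,5],[-17.3,-4.6,-1.6,-0.014,-0.047,-0.103,5],[0,0,0,0,0,0,5]],
  ],
)

```text
clock: 8.25
ee_pos: [499.3, -101.9, 377.1]
eef_rot: [-2.838, 0.002, 1.785]
wrist_force: [-0.3, 0.1, -2.5]
grip_width: 0.135
```

```bash
python3 - <<'E'
from h import *
s=read_state(); print(s['clock'],s['ee_pos'],tonz(s['ee_pos']),s['eef_rot'],s['wrist_force'],s['grip_width'],s['joint_positions'])
c=save('wrist','w5.png')
c=save('top','t5.png')
plan(nt(485,-198,200),Rbin(.30),5,v=30)
E
```

```text
8.25 [ 499.31708668 -101.85879244  377.0551834 ] [ 469.72274047 -197.61911277  377.0551834 ] [-2.83792067e+00  2.25964412e-03  1.78455948e+00] [-0.3082861   0.09637891 -2.52364065] 0.1348896687078456 [-0.2119083   0.14505774  1.23967217 -0.1404038   2.03006823 -0.47033263]
rows 6
[[[-0.4, 11.2, 27.3, -0.001, 0.0, 0.001, 5], [-0.4, 11.2, 27.3, -0.001, 0.0, 0.001, 5], [-0.4, 11.1, 27.4, -0.001, 0.0, 0.001, 5], [-0.4, 11.1, 27.4, -0.001, 0.0, 0.001, 5], [-0.4, 11.1, 27.4, -0.001, 0.0, 0.001, 5]]]
[[[-0.4, 11.1, 27.4, -0.001, 0.0, 0.001, 5]]]
```

View pics/w5.png

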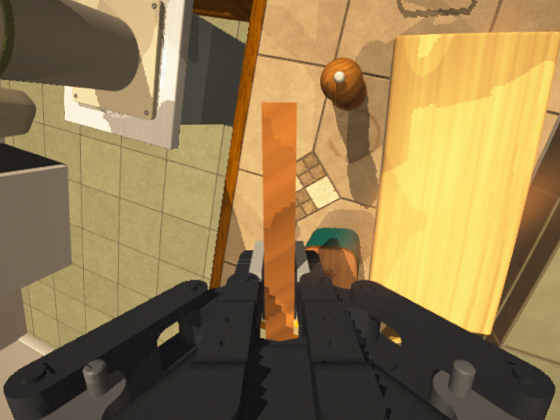

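```bash
python3 - <<'E'
from h import *
np.set_printoptions(precision=1,suppress=True)
s=read_state(); c=read_camera('wrist'); T=wristT(c,s)
for q,z in [((396,38),130),((389,120),130),((380,220),130),((374,300),130),((340,77),170),((305,240),120),((310,230),120),((355,230),120)]:
    print(q,tonz(atz(c,*q,z,T)))
E
python3 - <<'E'
import cv2
a=cv2.imread('pics/w5.png')
cv2.imwrite('pics/w5c.png',cv2.resize(a[30:330,240:420],None,fx=2,fy=2,interpolation=cv2.INTER_NEAREST))
E
```

```text
(396, 38) [527.5 -31.2 130. ]
(389, 120) [ 527.9 -120.4  130. ]
(380, 220) [ 529.3 -245.3  130. ]
(374, 300) [ 533.3 -363.7  130. ]
(340, 77) [472.  -76.7 170. ]
(305, 240) [ 429.1 -290.1  120. ]
(310, 230) [ 435.9 -273.7  120. ]
(355, 230) [ 498.6 -266.3  120. ]
```

View pics/w5c.png

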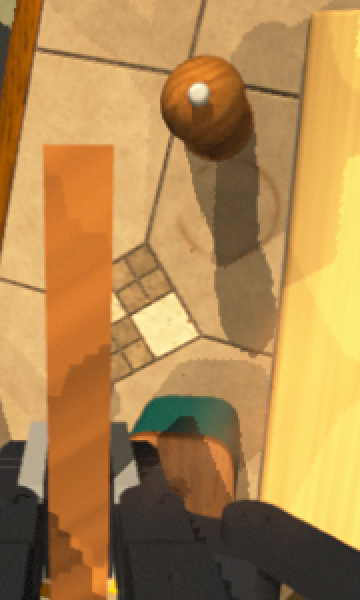

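```bash
python3 - <<'E'
from h import *
np.set_printoptions(precision=1,suppress=True)
s=read_state(); c=read_camera('wrist'); T=wristT(c,s)
for q,z in [((319,228.5),0),((355,230.5),0),((319,246),120),((354,246),120)]:
    print(q,tonz(atz(c,*q,z,T)))
E
```

```text
(319, 228.5) [ 429.7 -313.7    0. ]
(355, 230.5) [ 494.8 -309.9    0. ]
(319, 246) [ 450.1 -296.6  120. ]
(354, 246) [ 499.1 -289.9  120. ]
```

Request:
arm_command(
  motion=[
    [[-0.4,11,27.4,0,0,0,5],[-0.4,11,27.4,0,0,0,5],[-0.4,11,27.4,0,0,0,5],[-0.4,11,27.4,0,0,0,5],[-0.4,11,27.4,0,0,0,5]],
  ],
)

```text
clock: 8.87
ee_pos: [511.5, -100.1, 228.6]
eef_rot: [-2.838, 0.001, 1.775]
wrist_force: [0.6, 0.2, -3.1]
grip_width: 0.131
```

Request:
arm_command(
  motion=[
    [[-0.4,9,25,0,0,0,5],[0,9,20,0,0,0,5],[0,3,8,0,0,0,5],[0,0,0,0,0,0,5]],
  ],
)

```text
clock: 9.2
ee_pos: [514.1, -99.6, 170.8]
eef_rot: [-2.833, -0.001, 1.776]
wrist_force: [0.5, 0.2, -3.0]
grip_width: 0.131
```

```bash
python3 - <<'E'
from h import *
s=read_state(); print(s['clock'],s['ee_pos'],tonz(s['ee_pos']),s['eef_rot'],s['wrist_force'])
c=save('scene','s6.png')
cv2.imwrite('pics/s6c.png',cv2.resize(c['frame'][170:350,180:350,::-1],None,fx=3.3,fy=3.3,interpolation=cv2.INTER_CUBIC))
save('wrist','w6.png')
E
```

```text
9.2 [514.14350912 -99.59763661 170.75391838] [ 484.70496489 -198.30364142  170.75391838] [-2.83324870e+00 -1.27521015e-03  1.77601337e+00] [ 0.46447092  0.16323977 -2.98362246]
```

View pics/s6c.png

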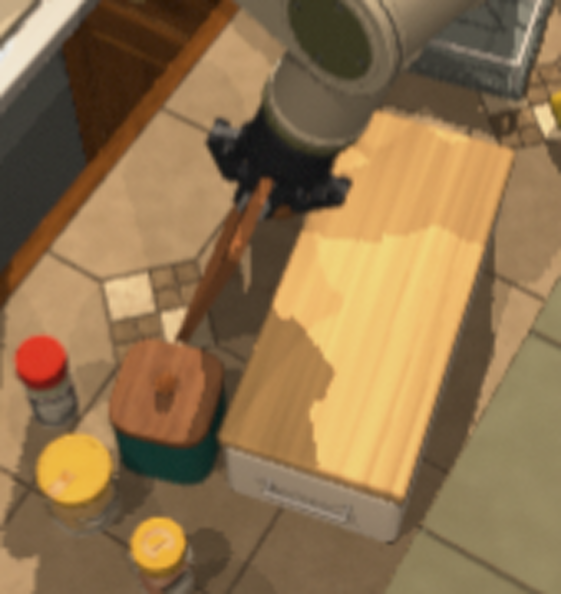

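View pics/w6.png

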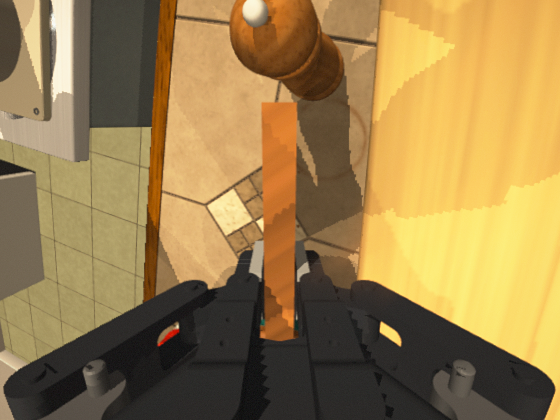

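Request:
arm_command(
  motion=[
    [[0,8,0.6,0,0,0,5],[0,8,0.6,0,0,0,5],[0,8,0.6,0,0,0,5],[0,7,0.6,0,0,0,5],[0,0,0,0,0,0,5]],
  ],
)

```text
clock: 9.72
ee_pos: [545.5, -94.3, 162.1]
eef_rot: [-2.839, 0.002, 1.777]
wrist_force: [-1.0, 0.8, -2.8]
grip_width: 0.129
```

Request:
arm_command(
  motion=[
    [[0,2,-0.6,0,0,0,5],[0,2,-0.6,0,0,0,5],[0,0,0,0,0,0,5]],
  ],
)

```text
clock: 9.97
ee_pos: [548.7, -93.8, 162.6]
eef_rot: [-2.839, 0.002, 1.777]
wrist_force: [-0.4, -0.1, -3.0]
grip_width: 0.132
```

```bash
python3 - <<'E'
from h import *
s=read_state(); print(s['clock'],tonz(s['ee_pos']),s['eef_rot'],s['wrist_force']@NV,s['wrist_force'],s['moment'])
E
```

```text
9.9667 [ 519.69724216 -199.35874512  162.64548811] [-2.83919258e+00  1.76425702e-03  1.77698426e+00] -0.4474801278899711 [-0.43780602 -0.09269013 -2.99057107] [ 0.08195128 -0.36095787 -0.01532344]
```

Request:
arm_command(
  motion=[
    [[0,1,3,0,0,0,5],[0,0.8,2.7,0,0,0,5],[0,1,-0.3,0,0,0,5],[0,0,0,0,0,0,5]],
  ],
)

```text
clock: 10.3
ee_pos: [549.3, -93.6, 156.4]
eef_rot: [-2.839, 0.002, 1.777]
wrist_force: [0.2, 0.2, -3.5]
grip_width: 0.132
```

Request:
arm_command(
  motion=[
    [[0,1,-0.3,0,0,0,5],[0,1,-0.3,0,0,0,5],[0,0,0,0,0,0,5]],
  ],
)

```text
clock: 10.55
ee_pos: [551.6, -93.1, 156.5]
eef_rot: [-2.839, 0.002, 1.777]
wrist_force: [-0.3, -0.5, -3.9]
grip_width: 0.129
```

Request:
arm_command(
  motion=[
    [[0,1,-0.3,0,0,0,5],[0,0,0,0,0,0,5]],
  ],
)

```text
clock: 10.72
ee_pos: [552.6, -92.9, 156.5]
eef_rot: [-2.839, 0.002, 1.777]
wrist_force: [-0.4, 0.5, -3.5]
grip_width: 0.128
```

Request:
arm_command(
  motion=[
    [[0,1,-0.3,0,0,0,5],[0,1,-0.3,0,0,0,5],[0,0,0,0,0,0,5]],
  ],
)

```text
clock: 10.97
ee_pos: [554.7, -92.5, 156.5]
eef_rot: [-2.839, 0.002, 1.777]
wrist_force: [-0.2, 0.4, -3.7]
grip_width: 0.131
```

Request:
arm_command(
  motion=[
    [[0,1,-0.3,0,0,0,5],[0,1,-0.3,0,0,0,5],[0,0,0,0,0,0,5]],
  ],
)

```text
clock: 11.22
ee_pos: [556.1, -92.2, 156.3]
eef_rot: [-2.837, 0.002, 1.777]
wrist_force: [-2.8, 0.8, -2.1]
grip_width: 0.133
```

```bash
python3 - <<'E'
from h import *
s=read_state(); print(s['clock'],tonz(s['ee_pos']),s['eef_rot'],s['wrist_force']@NV,s['wrist_force'],s['moment'])
save('wrist','w7.png')
E
```

```text
11.2167 [ 527.28447573 -199.30746373  156.33946741] [-2.83746531e+00  1.56690369e-03  1.77653172e+00] -2.5769557380245125 [-2.78466168  0.78601586 -2.10001364] [-0.1154677   0.29135896 -0.20856316]
```

View pics/w7.png

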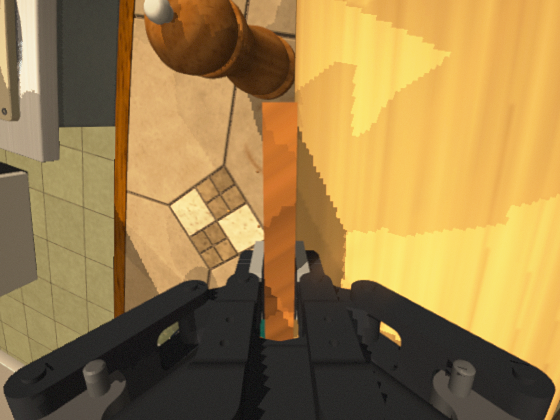

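Request:
arm_command(
  motion=[
    [[0,0,1,0,0,0,5],[0,0,1,0,0,0,5],[0,0,0,0,0,0,5]],
  ],
)

```text
clock: 11.52
ee_pos: [556.2, -92.4, 155.9]
eef_rot: [-2.84, 0.002, 1.777]
wrist_force: [-3.6, -0.2, 6.6]
grip_width: 0.128
```

Request:
arm_command(
  motion=[
    [[0,0,1,0,0,0,5],[0,0,1,0,0,0,5],[0,0,0,0,0,0,5]],
  ],
)

```text
clock: 11.77
ee_pos: [556.2, -92.6, 155.8]
eef_rot: [-2.841, 0.003, 1.776]
wrist_force: [-3.9, 0.4, 14.5]
grip_width: 0.13
```

Request:
arm_command(
  motion=[
    [[0,0,1,0,0,0,5],[0,0,0,0,0,0,5]],
  ],
)

```text
clock: 11.93
ee_pos: [556.3, -92.7, 155.7]
eef_rot: [-2.842, 0.003, 1.776]
wrist_force: [-5.3, 0.6, 19.2]
grip_width: 0.134
```

Request:
arm_command(
  motion=[
    [[0,0,-2,0,0,0,5],[0,0,-2,0,0,0,5],[0,0,0,0,0,0,5]],
  ],
)

```text
clock: 12.18
ee_pos: [556.2, -92.4, 156.1]
eef_rot: [-2.839, 0.002, 1.777]
wrist_force: [-4.7, -0.2, 5.4]
grip_width: 0.133
```

```bash
python3 - <<'E'
from h import *
s=read_state(); print(s['clock'],tonz(s['ee_pos']),s['eef_rot'],s['wrist_force']@NV,s['wrist_force'],s['moment'])
save('wrist','w8.png')
E
```

```text
12.1833 [ 527.37548397 -199.44785016  156.1088774 ] [-2.83895088e+00  2.01615579e-03  1.77660889e+00] -4.682135452945716 [-4.73012542 -0.22224333  5.38637227] [-0.18561937  0.99013235 -0.30906684]
```

View pics/w8.png

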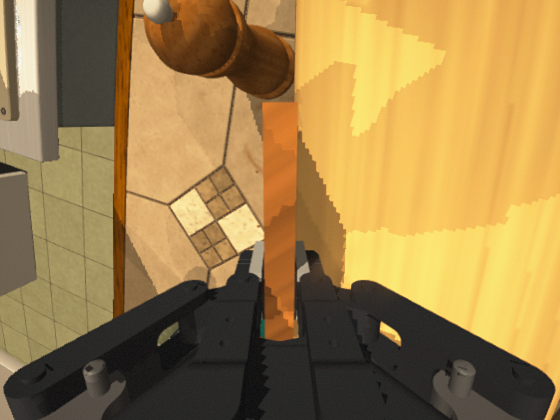

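Request:
arm_command(
  motion=[
    [[0,0,-1,0,0,0,5],[0,0,0,0,0,0,14],[0,0,0,0,0,0,18],[0,0,0,0,0,0,24],[0,0,0,0,0,0,32]],
  ],
  newtons=20,
)

```text
clock: 12.65
ee_pos: [557.1, -92.0, 156.6]
eef_rot: [-2.84, 0.002, 1.777]
wrist_force: [0.2, -0.2, 0.2]
grip_width: 0.376
```

```bash
python3 - <<'E'
from h import *
s=read_state(); print(s['clock'],tonz(s['ee_pos']),s['eef_rot'],s['wrist_force'],s['grip_width'])
save('wrist','w9.png')
E
```

```text
12.65 [ 528.28455641 -199.29405579  156.5968881 ] [-2.84013263e+00  1.88991279e-03  1.77720325e+00] [ 0.21274691 -0.16816584  0.18323753] 0.3757553256124012
```

View pics/w9.png

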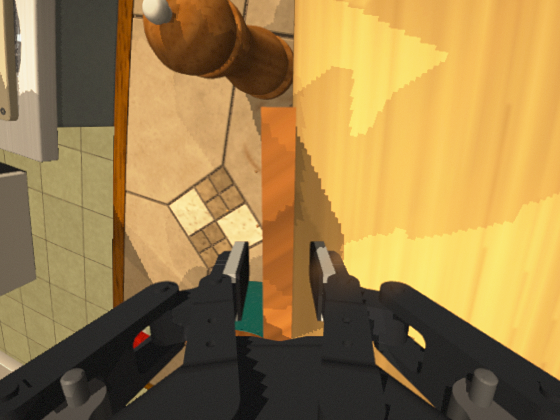

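Request:
arm_command(
  motion=[
    [[0,0,-12,0,0,0,36],[0,0,-20,0,0,0,36],[0,0,-30,0,0,0,36],[0,0,-38,0,0,0,36],[0,0,-38,0,0,0,36]],
  ],
)

```text
clock: 13.12
ee_pos: [596.8, -83.2, 290.0]
eef_rot: [-2.838, 0.001, 1.777]
wrist_force: [1.1, 0.1, 1.1]
grip_width: 0.421
```

Request:
arm_command(
  motion=[
    [[0,0,-38,0,0,0,85],[0,0,0,0,0,0,85]],
  ],
)

```text
clock: 13.28
ee_pos: [611.3, -80.9, 334.9]
eef_rot: [-2.853, 0.007, 1.777]
wrist_force: [0.4, 0.3, 2.6]
grip_width: 0.692
```

```bash
python3 - <<'E'
from h import *
s=read_state(); print(s['clock'],s['ee_pos'].tolist(),tonz(s['ee_pos']),s['eef_rot'].tolist(),s['wrist_force'],s['grip_width'])
save('wrist','w10.png')
a=cv2.imread('pics/w10.png')
cv2.imwrite('pics/w10c.png',cv2.resize(a[20:300,200:420],None,fx=2.1,fy=2.1,interpolation=cv2.INTER_NEAREST))
E
```

```text
13.2833 [611.3387025412928, -80.91196266324037, 334.8959620471794] [ 583.67753996 -199.0032268   334.89596205] [-2.852517644635302, 0.006675110911748661, 1.7774476903562657] [0.40379001 0.31549868 2.63558685] 0.69220706200146
```

View pics/w10c.png

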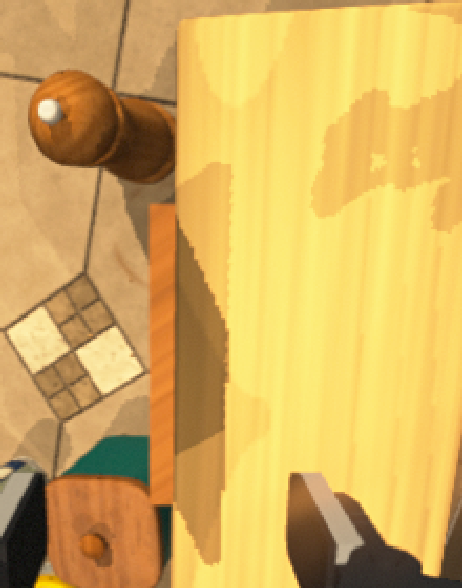

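```bash
python3 - <<'E'
from h import *
np.set_printoptions(precision=1,suppress=True)
s=read_state(); c=read_camera('wrist'); T=wristT(c,s)
q=lambda u,v:(199.5+u/2.1,19.5+v/2.1)
z=191
for u,v in [(150,205),(175,205),(150,503),(174,503)]: print('top end',tonz(atz(c,*q(u,v),z,T)))
print('bin front',[tonz(atz(c,*q(u,v),130,T)) for u,v in [(178,100),(175,530)]])
print('mill',tonz(atz(c,*q(48,112),170,T)))
plan([494.7,-345.7,220],Rbin(0),85)
E
```

```text
top end [ 530.9 -124.3  191. ]
top end [ 542.7 -124.2  191. ]
top end [ 531.1 -272.6  191. ]
top end [ 544.  -270.6  191. ]
bin front [array([526.1, -69.8, 130. ]), array([ 527.7, -320.7,  130. ])]
mill [470.6 -79.4 170. ]
rows 8
[[[-29.4, -15.9, 19.1, -0.037, 0.001, 0.001, 85], [-29.4, -16.6, 18.5, -0.037, 0.001, 0.001, 85], [-29.4, -17.2, 17.8, -0.037, 0.001, 0.001, 85], [-29.5, -17.9, 17.2, -0.037, 0.001, 0.001, 85], [-29.5, -18.4, 16.5, -0.037, 0.001, 0.001, 85]]]
[[[-29.5, -19.0, 15.8, -0.037, 0.001, 0.001, 85], [-29.6, -19.5, 15.0, -0.037, 0.001, 0.001, 85], [-29.6, -20.1, 14.3, -0.037, 0.001, 0.001, 85]]]
```

Request:
arm_command(
  motion=[
    [[-29.4,-16,19,-0.037,0.001,0.001,85],[-29.4,-16.6,18.5,-0.037,0.001,0.001,85],[-29.4,-17.2,17.8,-0.037,0.001,0.001,85],[-29.5,-17.9,17.2,-0.037,0.001,0.001,85],[-29.5,-18.4,16.5,-0.037,0.001,0.001,85]],
  ],
)

```text
clock: 13.8
ee_pos: [533.9, -247.1, 255.3]
eef_rot: [-3.024, -0.003, 1.771]
wrist_force: [1.1, -0.4, 0.3]
grip_width: 0.992
```

Request:
arm_command(
  motion=[
    [[-29.5,-19,15.8,-0.037,0.001,0.001,85],[-29.6,-19.5,15,-0.037,0.001,0.001,85],[-29.6,-20,14.3,-0.037,0.001,0.001,85],[0,0,0,0,0,0,85],[0,0,0,0,0,0,85]],
  ],
)

```text
clock: 14.22
ee_pos: [489.4, -346.5, 214.2]
eef_rot: [-3.132, -0.009, 1.763]
wrist_force: [0.2, 0.7, 0.8]
grip_width: 0.995
```

```bash
python3 - <<'E'
from h import *
s=read_state(); print(s['clock'],s['ee_pos'].tolist(),tonz(s['ee_pos']),s['eef_rot'].tolist(),s['wrist_force'],s['grip_width'])
save('wrist','w11.png')
E
```

```text
14.2167 [489.3866138666588, -346.4864588622378, 214.1559407740732] [ 412.10379817 -435.57155961  214.15594077] [-3.1320430331803797, -0.0085690512177643, 1.7630022908351206] [0.16151777 0.70344535 0.79169037] 0.99548837633374
```

View pics/w11.png

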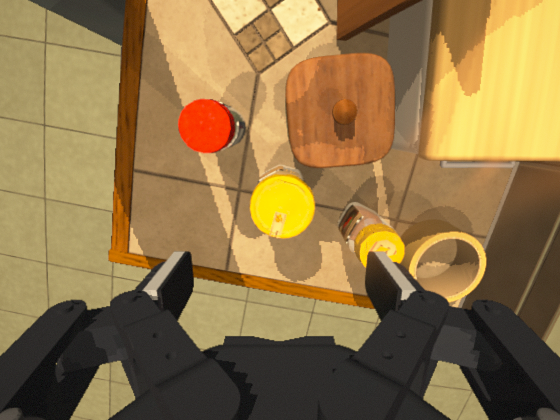

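```bash
python3 - <<'E'
from h import *
np.set_printoptions(precision=1,suppress=True)
s=read_state(); c=read_camera('wrist'); T=wristT(c,s)
for n,q,z in [('jar',(282.5,206),87),('red',(206,126),108),('yel',(382,248),100)]:
    p=atz(c,*q,z,T);print(n,p,tonz(p))
for q in [(290,58),(390,55),(395,160),(295,165)]: print('can',tonz(atz(c,*q,120,T)))
p=atz(c,282.5,206,87,T)
plan([p[0],p[1],54],Rbin(0),85,v=30)
E
```

```text
jar [ 493.  -350.4   87. ] [ 414.9 -440.2   87. ]
red [ 416.1 -289.9  108. ] [ 351.3 -365.7  108. ]
yel [ 593.4 -369.   100. ] [ 509.7 -478.   100. ]
can [ 420.2 -316.5  120. ]
can [ 495.1 -314.   120. ]
can [ 506.  -392.5  120. ]
can [ 424.9 -396.7  120. ]
rows 6
[[[-1.1, 0.2, 27.0, -0.001, -0.001, -0.0, 85], [-1.1, 0.1, 27.0, -0.001, -0.001, -0.0, 85], [-1.1, 0.1, 27.0, -0.001, -0.001, -0.0, 85], [-1.0, 0.1, 27.0, -0.001, -0.001, -0.0, 85], [-1.0, 0.0, 27.0, -0.001, -0.001, -0.0, 85]]]
[[[-1.0, 0.0, 27.0, -0.001, -0.001, -0.0, 85]]]
```

Request:
arm_command(
  motion=[
    [[-1,0.2,27,-0.001,-0.001,0,85],[-1,0.1,27,-0.001,-0.001,0,85],[-1,0.1,27,-0.001,-0.001,0,85],[-1,0.1,15,-0.001,-0.001,0,85],[0,0,0,0,0,0,85]],
  ],
)

```text
clock: 14.73
ee_pos: [492.1, -345.5, 116.2]
eef_rot: [-3.134, -0.007, 1.771]
wrist_force: [-1.1, 1.3, -0.7]
grip_width: 0.994
```

```bash
python3 - <<'E'
from h import *
s=read_state(); print(s['clock'],s['ee_pos'].tolist(),tonz(s['ee_pos']),s['eef_rot'].tolist(),s['wrist_force'],s['grip_width'])
save('wrist','w12.png')
E
```

```text
14.7333 [492.08668511279427, -345.461971261131, 116.18178796738931] [ 414.95216626 -435.09536767  116.18178797] [-3.134474084182876, -0.006756401665727552, 1.770584696361985] [-1.10179354  1.33159618 -0.68680448] 0.9942998211574119
```

View pics/w12.png

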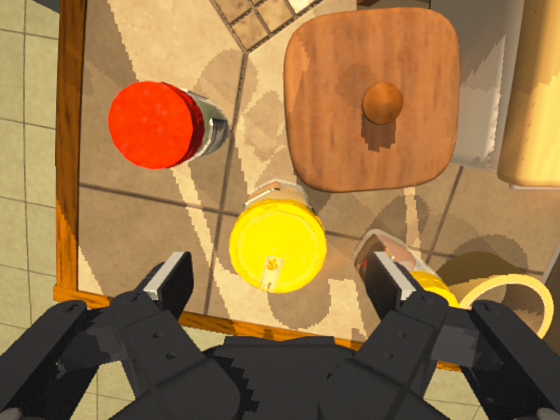

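```bash
python3 - <<'E'
from h import *
np.set_printoptions(precision=1,suppress=True)
s=read_state(); c=read_camera('wrist'); T=wristT(c,s)
p=atz(c,278,246.5,87,T); print(p,tonz(p))
Rt=Rn.from_euler('xyz',s['eef_rot']).as_matrix()
print(Rt.T@(p-s['ee_pos']), tonz(atz(c,193,330-200,87,T)))
E
```

```text
[ 492.2 -352.9   87. ] [ 413.6 -442.4   87. ]
[-6.3 -1.8 31.7] [ 364.1 -369.9   87. ]
```

Request:
arm_command(
  motion=[
    [[-6,-1.5,0,0,0,0,85],[0,0,22,0,0,0,85],[0,0,22,0,0,0,85],[0,0,18,0,0,0,85],[0,0,0,0,0,0,85]],
  ],
)

```text
clock: 15.25
ee_pos: [491.7, -354.3, 56.5]
eef_rot: [-3.137, -0.004, 1.768]
wrist_force: [-0.3, -0.7, -1.2]
grip_width: 0.995
```

Request:
arm_command(
  motion=[
    [[0,0,0,0,0,0,55],[0,0,0,0,0,0,55],[0,0,0,0,0,0,55],[0,0,0,0,0,0,55],[0,0,0,0,0,0,55]],
  ],
  newtons=50,
)

```text
clock: 15.67
ee_pos: [494.1, -356.5, 61.7]
eef_rot: [-3.142, 0.003, 1.768]
wrist_force: [-1.3, 0.4, 6.5]
grip_width: 0.723
```

```bash
python3 - <<'E'
from h import *
s=read_state(); print(s['clock'],s['ee_pos'].tolist(),tonz(s['ee_pos']),s['eef_rot'].tolist(),s['wrist_force'],s['grip_width'],s['grip_width']*85.4)
save('wrist','w13.png')
E
```

```text
15.6667 [494.0739411874787, -356.536283901908, 61.700019916353156] [ 414.73342944 -446.34444503   61.70001992] [-3.1415546507503915, 0.00252763446233617, 1.7678120188269997] [-1.2727627   0.43297799  6.51478077] 0.7228208499759644 61.728900587947365
```

View pics/w13.png

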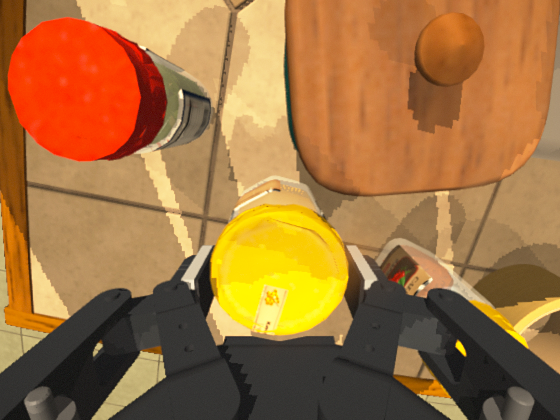

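Request:
arm_command(
  motion=[
    [[0,0,-4,0,0,0,55],[0,0,-8,0,0,0,55],[0,0,-12,0,0,0,55],[0,0,-25,0,0,0,55],[0,0,-30,0,0,0,55]],
  ],
)

```text
clock: 16.13
ee_pos: [491.5, -353.9, 136.9]
eef_rot: [-3.136, -0.005, 1.768]
wrist_force: [-0.8, -0.3, -5.3]
grip_width: 0.726
```

Request:
arm_command(
  motion=[
    [[0,0,-30,0,0,0,55],[0,0,-30,0,0,0,55],[0,0,-20,0,0,0,55],[0,0,0,0,0,0,55]],
  ],
)

```text
clock: 16.47
ee_pos: [495.5, -357.2, 225.4]
eef_rot: [3.138, 0.007, 1.768]
wrist_force: [1.4, -1.0, -2.7]
grip_width: 0.726
```

```bash
python3 - <<'E'
from h import *
s=read_state(); print(s['clock'],s['ee_pos'].tolist(),tonz(s['ee_pos']),s['eef_rot'].tolist(),s['wrist_force'],s['grip_width'],s['joint_positions'])
save('wrist','w14.png'); c=save('scene','s14.png')
cv2.imwrite('pics/s14c.png',cv2.resize(c['frame'][150:370,150:370,::-1],None,fx=2.7,fy=2.7,interpolation=cv2.INTER_CUBIC))
plan(nt(425,-199,215),Rtool(-NV,[0,0,-1]),55,w=.115)
E
```

```text
16.4667 [495.47874529671515, -357.17231475271774, 225.43482238151745] [ 415.98657287 -447.24313372  225.43482238] [3.137532784396627, 0.007405298651519621, 1.7678742202938524] [ 1.39534164 -0.9864174  -2.69765947] 0.7263419944571056 [-7.07685739e-01  1.53918769e-01  1.47312707e+00 -1.38615143e-03
  1.50621578e+00 -9.04694971e-01]
rows 14
[[[17.6, 0.8, 0.3, -0.0, -0.0, -0.112, 55], [17.4, 2.7, 0.3, -0.0, -0.0, -0.112, 55], [17.0, 4.7, 0.3, -0.0, -0.0, -0.112, 55], [16.4, 6.5, 0.3, -0.0, -0.0, -0.112, 55], [15.5, 8.3, 0.3, -0.0, -0.0, -0.112, 55]]]
[[[14.5, 10.0, 0.3, -0.0, -0.0, -0.112, 55], [13.3, 11.6, 0.3, -0.0, -0.0, -0.112, 55], [11.9, 13.0, 0.3, -0.0, -0.0, -0.112, 55], [10.4, 14.2, 0.3, -0.0, -0.0, -0.112, 55], [8.7, 15.3, 0.3, -0.0, -0.0, -0.112, 55]]]
[[[6.9, 16.2, 0.3, -0.0, -0.0, -0.112, 55], [5.1, 16.9, 0.3, -0.0, -0.0, -0.112, 55], [3.2, 17.3, 0.3, -0.0, -0.0, -0.112, 55], [1.2, 17.6, 0.3, -0.0, -0.0, -0.112, 55]]]
```

View pics/s14c.png

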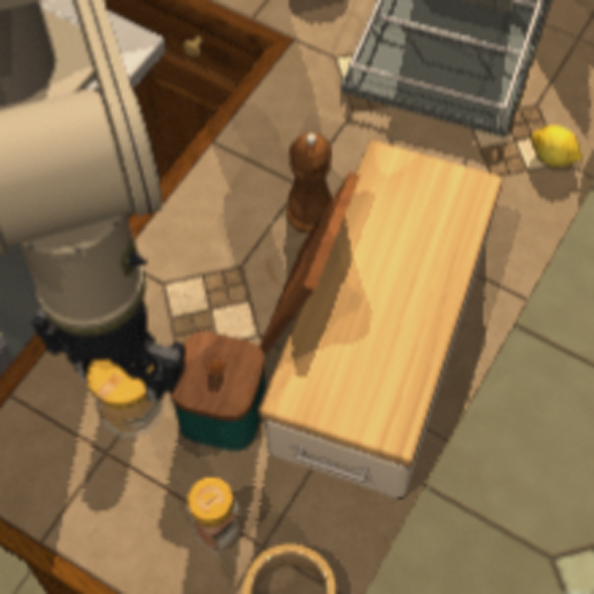

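View pics/w14.png

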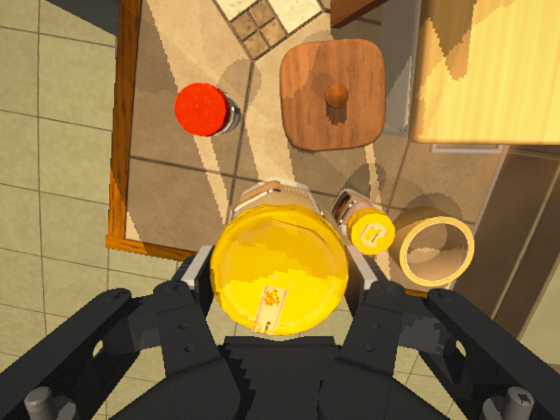

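Request:
arm_command(
  motion=[
    [[17.6,0.8,0.3,0,0,-0.112,55],[17.4,2.7,0.3,0,0,-0.112,55],[17,4.7,0.3,0,0,-0.112,55],[16.4,6.5,0.3,0,0,-0.112,55],[15.5,8.3,0.3,0,0,-0.112,55]],
  ],
)

```text
clock: 16.98
ee_pos: [478.0, -266.5, 213.0]
eef_rot: [-3.139, -0.007, 2.333]
wrist_force: [-0.3, 0.3, -4.3]
grip_width: 0.726
```

Request:
arm_command(
  motion=[
    [[14.5,10,0.3,0,0,-0.112,55],[13.3,11.6,0.3,0,0,-0.112,55],[12,13,0.3,0,0,-0.112,55],[10.4,14.2,0.3,0,0,-0.112,55],[8.7,15.3,0.3,0,0,-0.112,55]],
  ],
)

```text
clock: 17.4
ee_pos: [464.5, -179.5, 211.8]
eef_rot: [3.141, -0.007, 2.893]
wrist_force: [0.3, -0.9, -4.6]
grip_width: 0.724
```

Request:
arm_command(
  motion=[
    [[7,16.2,0.3,0,0,-0.112,55],[5,17,0.3,0,0,-0.112,55],[3.2,17.3,0.3,0,0,-0.112,55],[1.2,17.6,0.3,0,0,-0.112,55],[0,0,0,0,0,0,55]],
  ],
)

```text
clock: 17.82
ee_pos: [453.7, -108.1, 210.7]
eef_rot: [3.137, -0.007, -2.939]
wrist_force: [-1.0, 0.2, -5.0]
grip_width: 0.727
```

```bash
python3 - <<'E'
from h import *
s=read_state(); print(s['clock'],s['ee_pos'].tolist(),tonz(s['ee_pos']),s['eef_rot'].tolist(),s['wrist_force'],s['grip_width'],s['joint_positions'])
save('wrist','w15.png')
E
```

```text
17.8167 [453.65816861023114, -108.0593293975657, 210.71200910763255] [ 423.73332902 -194.76298029  210.71200911] [3.136515088550894, -0.006534020703838905, -2.9387639759297546] [-1.03669334  0.1577797  -4.9574308 ] 0.7266256378155016 [-3.44584279e-01 -2.20591420e-01  1.86613849e+00  9.36895475e-04
  1.50426759e+00 -2.11825882e+00]
```

View pics/w15.png

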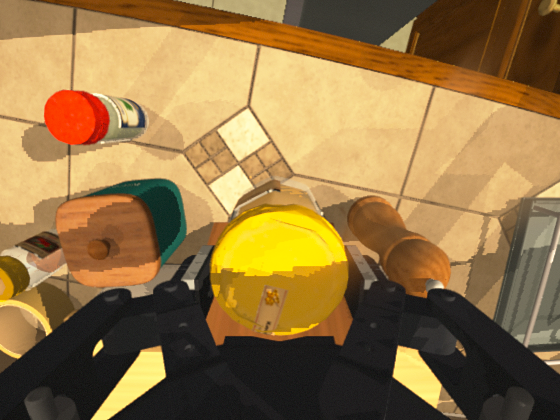

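```bash
python3 - <<'E'
from h import *
np.set_printoptions(precision=1,suppress=True)
s=read_state(); c=read_camera('wrist'); T=wristT(c,s)
o,d=ray(c,279.5,270,c['tool_from_camera']); p=o+d*(-30.5-o[2])/d[2]; print('lid in tool',p)
Rt=Rn.from_euler('xyz',s['eef_rot']).as_matrix(); print(tonz(s['ee_pos']+Rt@p), tonz(Rt[:,2]))
# foot front edge visible? 
E
```

```text
lid in tool [  9.8   1.7 -30.5]
[ 414.2 -194.6  241.6] [-0.  0. -1.]
```

Request:
arm_command(
  motion=[
    [[0,2,26,0,0,0,55],[0,1.5,30,0,0,0,55],[0,0,30,0,0,0,55],[0,0,26,0,0,0,55],[0,0,14,0,0,0,55]],
  ],
)

```text
clock: 18.33
ee_pos: [451.5, -107.5, 82.8]
eef_rot: [3.138, -0.008, -2.95]
wrist_force: [-1.1, -0.3, -4.8]
grip_width: 0.725
```

Request:
arm_command(
  motion=[
    [[0,0,3,0,0,0,55],[0,0,0,0,0,0,55]],
  ],
)

```text
clock: 18.5
ee_pos: [452.9, -107.9, 82.7]
eef_rot: [3.139, -0.006, -2.949]
wrist_force: [-0.1, -0.5, -4.2]
grip_width: 0.725
```

```bash
python3 - <<'E'
from h import *
s=read_state(); print(s['clock'],tonz(s['ee_pos']),s['eef_rot'].tolist(),s['wrist_force'],s['grip_width'])
c=save('scene','s16.png'); save('top','t16.png'); save('wrist','w16.png')
cv2.imwrite('pics/s16c.png',cv2.resize(c['frame'][170:330,180:330,::-1],None,fx=3.7,fy=3.7,interpolation=cv2.INTER_CUBIC))
E
```

```text
18.5 [ 423.05475843 -194.42321685   82.74390002] [3.138717539697817, -0.006296950916619748, -2.9493985582224154] [-0.0911517  -0.45073185 -4.17072602] 0.7250414820321794
```

View pics/s16c.png

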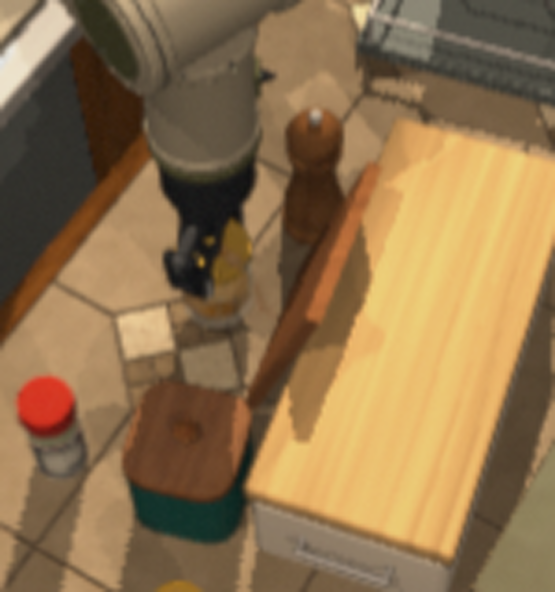

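View pics/w16.png

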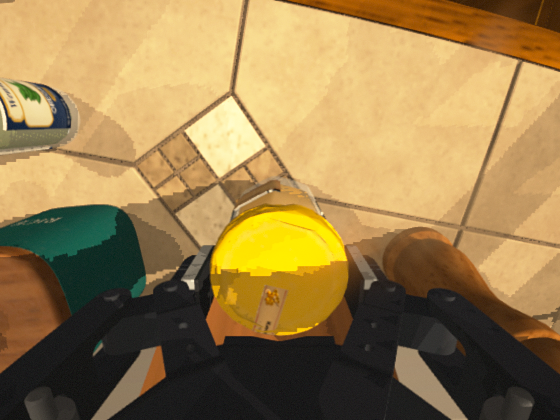

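Request:
arm_command(
  motion=[
    [[-7,-2,3,0,0,0,55],[-7,-2,4,0,0,0,55],[0,0,3,0,0,0,55],[0,0,2,0,0,0,55],[0,0,0,0,0,0,55]],
  ],
)

```text
clock: 19.07
ee_pos: [468.8, -108.9, 72.4]
eef_rot: [3.14, -0.003, -2.947]
wrist_force: [-0.7, 0.0, -4.6]
grip_width: 0.724
```

Request:
arm_command(
  motion=[
    [[0,0,2,0,0,0,55],[0,0,2,0,0,0,55],[0,0,0,0,0,0,55]],
  ],
)

```text
clock: 19.32
ee_pos: [468.7, -108.9, 68.3]
eef_rot: [3.14, -0.003, -2.947]
wrist_force: [-0.1, -0.2, -3.8]
grip_width: 0.727
```

Request:
arm_command(
  motion=[
    [[0,0,2,0,0,0,55],[0,0,1,0,0,0,55],[0,0,0,0,0,0,55]],
  ],
)

```text
clock: 19.57
ee_pos: [468.8, -108.9, 65.4]
eef_rot: [3.14, -0.003, -2.947]
wrist_force: [-0.4, 0.6, -4.5]
grip_width: 0.723
```

Request:
arm_command(
  motion=[
    [[0,0,1,0,0,0,55],[0,0,1,0,0,0,55],[0,0,0,0,0,0,55]],
  ],
)

```text
clock: 19.82
ee_pos: [468.9, -108.9, 63.5]
eef_rot: [3.141, -0.003, -2.947]
wrist_force: [0.3, 0.3, -5.5]
grip_width: 0.724
```

Request:
arm_command(
  motion=[
    [[0,0,1,0,0,0,55],[0,0,1,0,0,0,55],[0,0,0,0,0,0,55]],
  ],
)

```text
clock: 20.07
ee_pos: [469.1, -109.0, 61.8]
eef_rot: [3.141, -0.002, -2.947]
wrist_force: [-0.4, -0.0, -4.0]
grip_width: 0.723
```

Request:
arm_command(
  motion=[
    [[0,0,1,0,0,0,55],[0,0,0,0,0,0,55]],
  ],
)

```text
clock: 20.23
ee_pos: [469.6, -109.1, 61.7]
eef_rot: [3.141, -0.002, -2.947]
wrist_force: [-2.8, 1.3, 4.1]
grip_width: 0.726
```

Request:
arm_command(
  motion=[
    [[0,0,-1.5,0,0,0,55],[-1,0,0,0,0,0,55],[-1,0,0,0,0,0,55],[0,0,0,0,0,0,55]],
  ],
)

```text
clock: 20.57
ee_pos: [471.0, -108.5, 62.0]
eef_rot: [3.141, -0.003, -2.947]
wrist_force: [0.7, 0.0, -5.3]
grip_width: 0.728
```

Request:
arm_command(
  motion=[
    [[-1,0,0,0,0,0,55],[-1,0,0,0,0,0,55],[0,0,0,0,0,0,55]],
  ],
)

```text
clock: 20.82
ee_pos: [473.1, -108.2, 62.1]
eef_rot: [3.141, -0.003, -2.947]
wrist_force: [-0.5, -0.7, -5.4]
grip_width: 0.727
```

```bash
python3 - <<'E'
from h import *
s=read_state(); print(s['clock'],tonz(s['ee_pos']),s['eef_rot'].tolist(),tonz(s['wrist_force']),s['moment'],s['grip_width'])
save('wrist','w17.png'); c=save('top','t17.png')
cv2.imwrite('pics/t17c.png',cv2.resize(c['frame'][120:280,240:420,::-1],None,fx=3.5,fy=3.5,interpolation=cv2.INTER_CUBIC))
E
```

```text
20.8167 [ 442.74586415 -198.65667642   62.08498277] [3.1405825209763276, -0.002567267747544122, -2.9473091415335992] [-0.67499718 -0.62458157 -5.42673901] [-0.00888384 -0.02678934  0.01470975] 0.7265749556963269
```

View pics/w17.png

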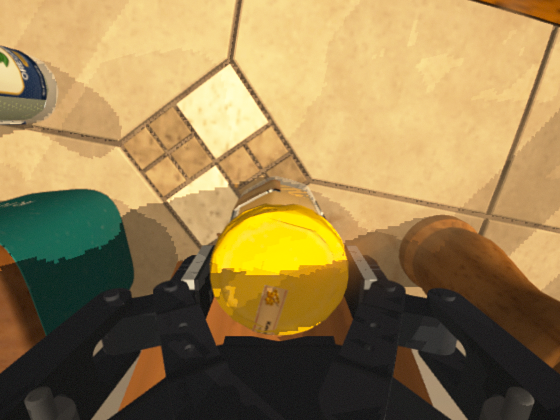

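Request:
arm_command(
  motion=[
    [[-1,0,0,0,0,0,55],[-1,0,0,0,0,0,55],[0,0,0,0,0,0,55]],
  ],
)

```text
clock: 21.17
ee_pos: [475.1, -107.8, 62.2]
eef_rot: [3.141, -0.002, -2.947]
wrist_force: [-0.5, 0.2, -4.5]
grip_width: 0.728
```

Request:
arm_command(
  motion=[
    [[-1,0,0,0,0,0,55],[0,0,0,0,0,0,55]],
  ],
)

```text
clock: 21.33
ee_pos: [475.9, -107.6, 62.2]
eef_rot: [3.141, -0.003, -2.947]
wrist_force: [-1.5, -0.5, -4.2]
grip_width: 0.728
```

Request:
arm_command(
  motion=[
    [[-1,0,0,0,0,0,55],[0,0,0,0,0,0,55]],
  ],
)

```text
clock: 21.5
ee_pos: [476.8, -107.4, 62.3]
eef_rot: [3.141, -0.003, -2.947]
wrist_force: [-1.7, -0.5, -2.0]
grip_width: 0.726
```

Request:
arm_command(
  motion=[
    [[0,0,0.7,0,0,0,55],[0,0,0.5,0,0,0,55],[0,0,0,0,0,0,55]],
  ],
)

```text
clock: 21.75
ee_pos: [477.3, -107.5, 62.2]
eef_rot: [3.141, -0.002, -2.947]
wrist_force: [-6.0, 1.4, 8.4]
grip_width: 0.727
```

```bash
python3 - <<'E'
from h import *
s=read_state(); print(s['clock'],tonz(s['ee_pos']),s['eef_rot'].tolist(),tonz(s['wrist_force']),s['moment'],s['grip_width'])
c=save('scene','s18.png')
cv2.imwrite('pics/s18c.png',cv2.resize(c['frame'][170:330,180:330,::-1],None,fx=3.7,fy=3.7,interpolation=cv2.INTER_CUBIC))
E
```

```text
21.75 [ 446.98489427 -198.82578624   62.16370491] [3.1408220907300466, -0.002016078312380154, -2.94724478459373] [-5.57192454  2.57987867  8.44201663] [0.39951666 1.12330323 0.0755447 ] 0.7266228538177744
```

View pics/s18c.png

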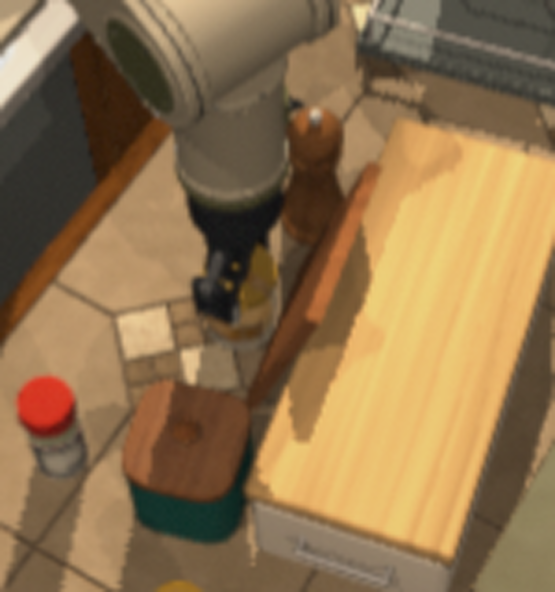

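Request:
arm_command(
  motion=[
    [[0,0,-2,0,0,0,55],[0,0,-1.2,0,0,0,55],[0,0,0,0,0,0,55]],
  ],
)

```text
clock: 22.05
ee_pos: [476.8, -107.5, 64.1]
eef_rot: [3.141, -0.003, -2.947]
wrist_force: [-0.9, 0.4, -4.4]
grip_width: 0.726
```

Request:
arm_command(
  motion=[
    [[-1,0,0,0,0,0,55],[0,0,0,0,0,0,55]],
  ],
)

```text
clock: 22.22
ee_pos: [477.8, -107.3, 64.1]
eef_rot: [3.141, -0.003, -2.947]
wrist_force: [-2.9, -0.1, -2.6]
grip_width: 0.721
```

Request:
arm_command(
  motion=[
    [[-1,0,0,0,0,0,55],[0,0,0,0,0,0,55]],
  ],
)

```text
clock: 22.38
ee_pos: [478.8, -107.1, 64.2]
eef_rot: [3.141, -0.003, -2.947]
wrist_force: [-4.0, -0.2, -0.0]
grip_width: 0.728
```

```bash
python3 - <<'E'
from h import *
s=read_state(); print(s['clock'],tonz(s['ee_pos']),s['eef_rot'].tolist(),tonz(s['wrist_force']),s['moment'],s['grip_width'])
E
```

```text
22.3833 [ 448.56992836 -198.71564898   64.21479411] [3.140623387943528, -0.00294646455813119, -2.9472934938984436] [-4.00288897  0.57935001 -0.04566975] [-0.11656551  0.7920245   0.04518888] 0.7282915259661187
```

Request:
arm_command(
  motion=[
    [[1.5,0,0,0,0,0,55],[0,0,1.5,0,0,0,55],[0,0,1,0,0,0,55],[0,0,0,0,0,0,55]],
  ],
)

```text
clock: 22.72
ee_pos: [477.7, -107.5, 62.3]
eef_rot: [3.141, -0.002, -2.947]
wrist_force: [-5.4, 0.2, 3.5]
grip_width: 0.726
```

```bash
python3 - <<'E'
from h import *
s=read_state(); print(s['clock'],tonz(s['ee_pos']),s['eef_rot'].tolist(),tonz(s['wrist_force']),s['moment'],s['grip_width'])
E
```

```text
22.7167 [ 447.40206874 -198.86783335   62.33646391] [3.140931358050927, -0.0019915254567612894, -2.9473486812367335] [-5.252948    1.20374756  3.51418072] [0.12339514 0.96573103 0.07190809] 0.7264945021721818
```

Request:
arm_command(
  motion=[
    [[0.5,0,0,0,0,0,55],[0,0,0,0,0,0,66],[0,0,0,0,0,0,72],[0,0,0,0,0,0,80],[0,0,0,0,0,0,80]],
  ],
  newtons=20,
)

```text
clock: 23.13
ee_pos: [477.3, -107.5, 61.9]
eef_rot: [3.141, -0.002, -2.947]
wrist_force: [-0.6, -0.4, -0.2]
grip_width: 0.936
```

```bash
python3 - <<'E'
from h import *
s=read_state(); print(s['clock'],tonz(s['ee_pos']),s['eef_rot'].tolist(),tonz(s['wrist_force']),s['grip_width'])
save('wrist','w19.png')
E
```

```text
23.1333 [ 447.05587098 -198.84999273   61.90350891] [3.141034049982997, -0.0016125300236669027, -2.947375643334165] [-0.64605614 -0.28887411 -0.15137149] 0.9356944667671263
```

View pics/w19.png

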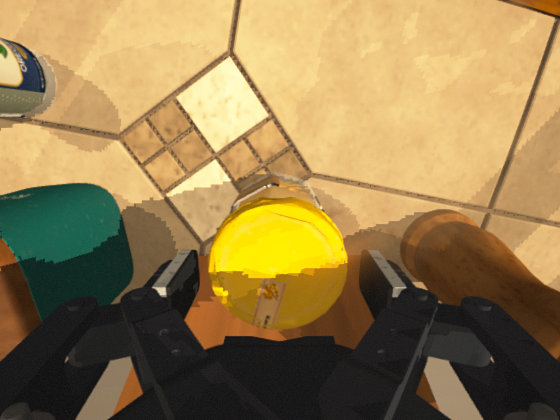

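Fingers are clear of the jar on both sides (pads at columns ~180 and 380, lid 208–347). Withdraw straight up and check.

Request:
arm_command(
  motion=[
    [[0,0,-10,0,0,0,84],[0,0,-18,0,0,0,84],[0,0,-30,0,0,0,84],[0,0,-38,0,0,0,84],[0,0,-38,0,0,0,84]],
  ],
)

```text
clock: 23.6
ee_pos: [476.4, -107.2, 197.2]
eef_rot: [3.14, -0.004, -2.947]
wrist_force: [0.5, -0.4, -0.4]
grip_width: 0.979
```

Request:
arm_command(
  motion=[
    [[0,0,-38,0,0,0,84],[20,0,-30,0,0,0,84],[38,0,0,0,0,0,84],[38,0,0,0,0,0,84],[0,0,0,0,0,0,84]],
  ],
)

```text
clock: 24.02
ee_pos: [379.1, -126.5, 265.2]
eef_rot: [-3.141, -0.003, -2.948]
wrist_force: [-0.6, 1.2, -0.4]
grip_width: 0.988
```

Request:
arm_command(
  motion=[
    [[0,0,0,0,0,0,84],[0,0,0,0,0,0,84],[0,0,0,0,0,0,84]],
  ],
)

```text
clock: 24.27
ee_pos: [384.0, -126.0, 264.3]
eef_rot: [3.141, -0.002, -2.947]
wrist_force: [-0.3, -0.5, -0.2]
grip_width: 0.981
```

```bash
python3 - <<'E'
from h import *
s=read_state(); print(s['clock'],tonz(s['ee_pos']),s['eef_rot'].tolist(),tonz(s['wrist_force']))
save('wrist','w20.png'); c=save('scene','s20.png'); t=save('top','t20.png')
cv2.imwrite('pics/st20.png',np.hstack([cv2.resize(c['frame'][180:320,190:320,::-1],(390,420),interpolation=cv2.INTER_CUBIC),cv2.resize(t['frame'][150:270,270:390,::-1],(410,420),interpolation=cv2.INTER_CUBIC)]))
E
```

```text
24.2667 [ 351.86341714 -198.74090355  264.33671153] [3.140880970780144, -0.0018503253888151328, -2.947123140221015] [-0.40511665 -0.38752195 -0.20686687]
```

View pics/w20.png

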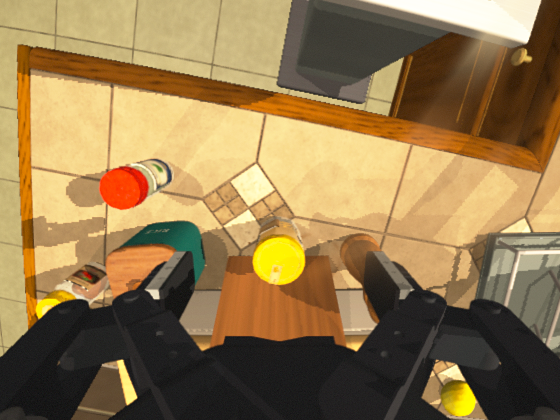

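View pics/st20.png

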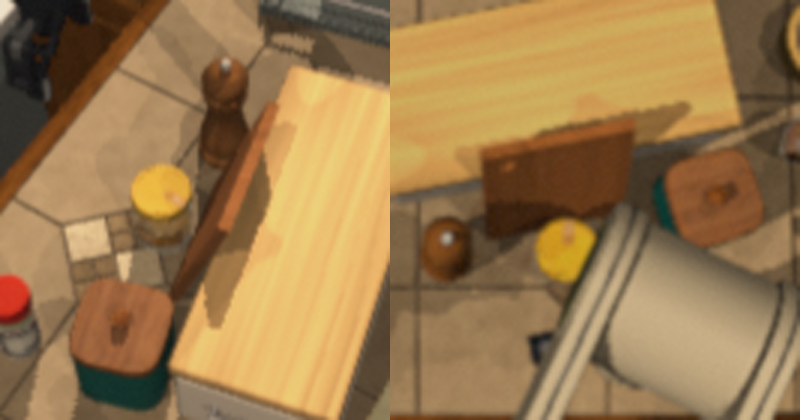

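```bash
python3 - <<'E'
from h import *
np.set_printoptions(precision=1,suppress=True)
s=read_state(); c=read_camera('wrist'); T=wristT(c,s)
print('foot',[tonz(atz(c,*q,4,T)) for q in [(226,257),(327,257)]])
print('lid',tonz(atz(c,278.5,259,87,T)))
a=cv2.imread('pics/w20.png')
cv2.imwrite('pics/w20c.png',cv2.resize(a[190:350,190:370],None,fx=3.5,fy=3.5,interpolation=cv2.INTER_NEAREST))
E
```

```text
foot [array([ 473.1, -275.9,    4. ]), array([ 473.4, -124.5,    4. ])]
lid [ 436.5 -197.3   87. ]
```

View pics/w20c.png

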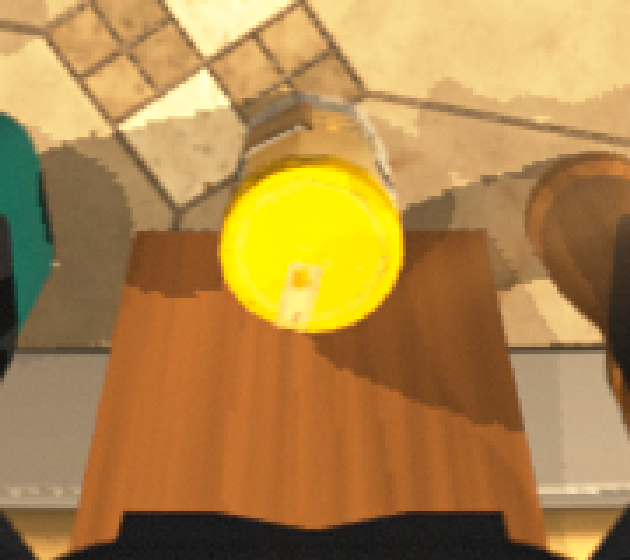

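```bash
python3 - <<'E'
from h import *
np.set_printoptions(precision=1,suppress=True)
s=read_state(); c=read_camera('wrist'); T=wristT(c,s)
for z in (0,5): print('jar front base',tonz(atz(c,189.5+310/3.5,189.5+93/3.5,z,T)))
print('lid rims',tonz(atz(c,189.5+312/3.5,189.5+163/3.5,87,T)),tonz(atz(c,189.5+312/3.5,189.5+331/3.5,87,T)))
# top camera
t=read_camera('top')
# st20 right: px = 270+ (u-390)*120/410, 150+v*120/420
g=lambda u,v:(269.5+(u-390)*120/410,149.5+v*120/420)
print('top cam lid',tonz(atz(t,*g(567,249),87)),'foot corners',tonz(atz(t,*g(490,237),4)))
E
```

```text
jar front base [ 410.1 -197.7    0. ]
jar front base [ 408.5 -197.7    5. ]
lid rims [ 407.2 -197.    87. ] [ 469.9 -197.1   87. ]
top cam lid [ 442.9 -197.4   87. ] foot corners [ 476.7 -127.     4. ]
```

```bash
python3 - <<'E'
from h import *
print(finish_job()); print(read_state()['clock'])
E
```

```text
the job is handed in; nothing more can be done
None
the job is handed in; nothing more can be done
```

I took the board out of the drainer and leaned it on the front edge of the bread bin lid. I then stood the honey jar in front of its foot and handed the job in at about 24.5 s of the 53 s allowed. The hand-in gives no verdict.

**Board:**
- After release, the pictures put its lean at about 0.29 rad. It is square to the bin and roughly 10 mm off the bin's middle.
- I felt contact with the lid at about 3–5 N. The foot briefly took about 20 N on the tiles while I set it down.
- I did not take the lean measurement again after the jar touched the foot. The last pictures still show the board leaning in place.

**Honey jar:**
- It stands upright and within a few mm of the middle of the foot.
- The checks disagree on the gap. By force, the jar touched the foot and then backed off 1.5–2 mm. The cameras put the gap at 3–7 mm, so it may not be quite touching, but that is inside the 11 mm allowed.

**Other things:** The pepper mill, canister and both spice jars look undisturbed in the last pictures. The white board never came near the gripper, but I took no final measurement of it.

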